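Clear the leftover parts back into their bins

ROBOT

A 6-joint arm with a two-finger parallel gripper is mounted at the origin on the work surface. World frame = base frame: x ahead of the robot, y to its left, z up, the work surface at z = 0. Lengths are in m, angles in rad, forces in N, time in s.
With the tool pointing down it reaches from about 0.25 to 0.725 m from the base axis. Payload 4 kg.
Tool frame: the origin (TCP) lies at the very end of the fingers, on their centre line; the grasp point (between the pads) lies 19 mm behind it; x points along the fingers, z is the direction in which the jaws open and shut, and the axes are right-handed (so a half turn about x gives the same grasp; the last joint's range is limited). The gripper opens to 85 mm and grips with 20 to 120 N. Pads are 22 mm wide; open, the fingers measure 114 mm over their backs; the gripper's body (76 mm by 85 mm) begins 54 mm behind the grasp point. The pads swing forward as they close: fully open they stand 13 mm farther back than shut.
Start: joints at [1.319, 0.241, 0.005, 1.335, 0, 1.571], TCP at [0.125, 0.484, 0.201] pointing down, gripper open.
Joint ranges: [-2.72, 2.72], [-1.05, 1.87], [-1.09, 1.28], [-1.99, 2.15], [-1.42, 1.44], [-3.14, 3.14]. Speed limits (rad/s): [2.79, 2.79, 3.14, 3.14, 3.14, 3.14].

INTERFACE

Orientations are given as a unit quaternion [x, y, z, w].
In Python, from workcell import bot gives the robot as it stands.
- The arm moves only by the tool apply_moves, never from a script. Its argument "targets" is one flat list of numbers, 7 for each row, row after row: the shift along the tool's x, y, z in units of 25 cm (1.0 is 25 cm), then the turn, a rotation vector about the tool's x, y, z in units of 0.5 rad (1.0 is 0.5 rad), then the opening, from 0 (shut) to 1 (fully open). In form: [tx, ty, tz, wx, wy, wz, claw, tx, ty, tz, wx, wy, wz, claw, ...]. A call has 1 to 12 rows; each row is the pose to reach, as a shift and turn from the pose commanded when the call began, along the tool's axes at that moment; what a row does not reach only later rows make up. A row lasts 1/12 s, in which the tool goes at most 41.7 mm and 7.16 degrees, less where a joint would pass 70% of its speed; a pose out of reach is approached as far as the arm can. A call with a number of a shift or a turn outside -1 to 1 is refused whole. A call with a gripper value outside its range is refused whole. The fingers move at their own pace and stop on an object; the grip force is fixed at half the most. Time passes only in rows, so rows that repeat a pose let the fingers close. It gives the time, the measured TCP pose, the force and the opening at its end, in the units of the state.
- bot.get_obs(): the state, without advancing time (a new reading comes with each control period).
- bot.camera(name): name is "scene" or "top"; returns (picture, depth): 480x640x3 uint8, red, green, blue; 480x640 float32, m along the optical axis (not along the pixel's ray), 0 where there is no reading.
- bot.camera_params(name): a dict with "fx", "fy", "cx", "cy" (pixels), "dist" ([k1, k2, p1, p2, k3] as OpenCV has them; the pictures are not rectified), "T" (4x4, takes a point from camera to world coordinates). Camera axes: x right, y up, looking along -z (the intrinsics and any distortion apply to the point x, -y, -z); pixel columns grow to the right and rows downward; lengths in m; the calibration is good to about 2 mm. A picture is of the moment at which its call begins. camera_params takes no time and is no camera call.
- bot.job_done(): hands the job in, once; it reports no verdict.
The state is a dict: "clock": time; "joint_pos": joint angles; "joint_vel": joint speeds; "tau": joint torques, N m; "eef_pos": TCP position; "tool_rot": TCP orientation; "ft_force": force on the tool from outside, world axes, zero at the start; "ft_torque": the same for the moment, N m; "grip_width": finger opening in m.
Only numpy, scipy, OpenCV 4.12 (cv2) and the standard library are available. Lean on these libraries where they do the work, as an engineer would, in place of code of your own. Each camera call takes 0.05 s, during which the arm holds its last target.

TASK

Clear the leftovers off the bench: put the rubber buffer, the angle bracket and both hexagonal coupling nuts into the yellow bins that already hold their kind, each set flat on the bare floor of the bin the same way up as it lies now (buffer stud up, bracket on its foot, the nuts lying side by side, not on one another). Put the loose lidded screw case squarely on top of its twin so that its base drops down over the lid lugs. Do not shift the black mirror housing that stands at the left.

Things in the scene. Friction and masses are not known exactly. Their poses are not given: they have to be found in the camera images.
- nut_a: One of two alike long hexagonal coupling nuts, bright steel, 19 across flats (22 across corners), 65 long, about 100 g, lying on a flat on the bench. Origin: its middle, on the axis, 9.5 above what it lies on. x runs along the nut; it may lie on any flat.
- nut_b: One of two alike long hexagonal coupling nuts, bright steel, 19 across flats (22 across corners), 65 long, about 100 g, lying on a flat on the bench. Origin: its middle, on the axis, 9.5 above what it lies on. x runs along the nut; it may lie on any flat.
- buffer: Black rubber buffer, a round puck 40 in diameter and 30 high with an upright steel M8 stud (8 thick, 18 long) in the middle of its top; 60 g. Stands stud up. Origin: centre of the underside; z along the stud.
- bracket: Die-cast aluminium angle bracket, 36 wide (y), 70 g: foot 52 long (x), 6 thick; upright plate 8 thick, full width, at the +x end (x = 18 to 26), reaching 44 above the underside; 6 thick central gusset. Stands on its foot. Origin: centre of the foot's underside. Grip it across its width at about x = +18.
- case: Lidded screw case, black body, grey lid with a white card, 110 (x) x 56 (y) x 40 high, latches 5 proud on the short ends. Four cone lugs on the lid at x +-40, y +-15: 15 wide at foot, 7 at top, 6 high. Loose, 0.12 to 0.24 kg; hold it firmly. Base has recesses 18 x 18, 7 deep, at the lugs' places; it locks either way round. Origin: centre of underside.
- lower_case: Lidded screw case, black body, grey lid with a white card, 110 (x) x 56 (y) x 40 high, latches 5 proud on the short ends. Four cone lugs on the lid at x +-40, y +-15: 15 wide at foot, 7 at top, 6 high. Twin of the loose case, fixed, in the row of bins. Origin: centre of underside; a case locked on it has its origin at z = 40 (46 if caught on the lugs).
- bin_nuts: Yellow hopper bin, fixed, 187 (x) x 130 (y) x 70 high, walls and floor 3 thick; front lip (-x side, to the robot) 34 high, sides rise to full height 65 behind it. Known only by the stock in its rear: three steel coupling nuts lying across it, 40 high. Bare floor: x -80 to +47, y -62 to 62, at z = 3. Origin: centre of underside; x points to the bin's back.
- bin_buffers: Yellow hopper bin, fixed, 187 (x) x 130 (y) x 70 high, walls and floor 3 thick; front lip (-x side, to the robot) 34 high, sides rise to full height 65 behind it. Known only by the stock in its rear: three black rubber buffers with studs up, 51 high. Bare floor: x -80 to +46, y -62 to 62, at z = 3. Origin: centre of underside; x points to the bin's back.
- bin_brackets: Yellow hopper bin, fixed, 187 (x) x 130 (y) x 70 high, walls and floor 3 thick; front lip (-x side, to the robot) 34 high, sides rise to full height 65 behind it. Known only by the stock in its rear: three aluminium angle brackets on their feet, uprights to the back, 47 high. Bare floor: x -80 to +33, y -62 to 62, at z = 3. Origin: centre of underside; x points to the bin's back.
- housing: Bystander: black plastic mirror housing, an oval shell about 190 x 110 x 68 high, loose, open side up, at the left end of the work area. Not to be moved. Origin: centre of the underside.

How it is judged:
At the end, for the whole second after the job is handed in: Each part is at rest on the floor of the bin of its kind (within 58 mm of its middle line, 7 mm of resting height): nuts flat within 10 degrees, buffer stud up and bracket on its foot within 8. The case is locked on its twin: within 5 mm, 6 degrees, and 2.5 mm of height (x of nut_a in the frame of bin_nuts between -0.08 and 0.085 m and y of nut_a in the frame of bin_nuts between -0.058 and 0.058 m and z of nut_a in the frame of bin_nuts between 0.008 and 0.018 m and linear speed of each of nut_a, nut_b, buffer, bracket, case below 0.02 m/s and angular speed of each of nut_a, nut_b, buffer, bracket, case below 0.2 rad/s and angle between nut_a's own x axis and vertical between 1.4 and 1.74 rad and x of nut_b in the frame of bin_nuts between -0.08 and 0.085 m and y of nut_b in the frame of bin_nuts between -0.058 and 0.058 m and z of nut_b in the frame of bin_nuts between 0.008 and 0.018 m and angle between nut_b's own x axis and vertical between 1.4 and 1.74 rad and x of buffer in the frame of bin_buffers between -0.08 and 0.085 m and y of buffer in the frame of bin_buffers between -0.058 and 0.058 m and z of buffer in the frame of bin_buffers between -0.002 and 0.01 m and angle between each of buffer, bracket's own z axis and vertical below 0.15 rad and x of bracket in the frame of bin_brackets between -0.08 and 0.085 m and y of bracket in the frame of bin_brackets between -0.058 and 0.058 m and z of bracket in the frame of bin_brackets between -0.002 and 0.01 m and horizontal distance between case and lower_case below 0.005 m and z of case in the frame of lower_case between 0.037 and 0.0425 m and angle between the x axis of case and the x axis of lower_case, either way round below 0.1 rad and angle between case's own z axis and vertical below 0.06 rad); the robot touches nothing.
It fails at once if the black mirror housing is shifted by more than 20 mm (distance of housing from where it was at the start of the episode above 0.02 m).
It also fails if it takes over 122 s, if anything falls off the work surface, if the arm or the gripper's body presses on something with over 40 N, if the wrist force passes 120 N, or if a joint passes its speed limit or range.

## Working session

There is one attempt and no reset: what is moved stays moved. The work goes in short steps, Python scripts to look and compute and a tool call to move; the robot and the scene stay as the last step left them, time stands still between calls to the robot, and variables do not carry over. Pictures are saved under pics/ and viewed, and the job is handed in when it is done.

Besides the shell and the picture viewer there is one more tool, called after ">>>" as name(argument=value, ...) on one line, values as JSON. apply_moves: Moves the arm, as the interface text tells. Its arguments: {"type":"object","properties":{"targets":{"type":"array"}},"required":["targets"]}

```bash
mkdir -p pics; ls
python3 - <<'E'
from workcell import bot
import cv2,numpy as np
np.set_printoptions(precision=4,suppress=True)
for n in("scene","top"):
    p,d=bot.camera(n); cv2.imwrite(f"pics/{n}0.png",p[:,:,::-1]); np.save(f"{n}0_d.npy",d); np.save(f"{n}0_p.npy",p)
    c=bot.camera_params(n); print(n,c)
print(bot.get_obs())
E
```

```text
pics
scene {'fx': 606.6616541172905, 'fy': 606.6616541172905, 'cx': 322.2840602103533, 'cy': 241.29367466097858, 'dist': array([-0.0269,  0.    ,  0.    ,  0.    ,  0.    ]), 'T': array([[-0.6041, -0.4194,  0.6776,  1.5334],
       [ 0.7968, -0.3333,  0.5041,  0.865 ],
       [ 0.0144,  0.8444,  0.5355,  0.8385],
       [ 0.    ,  0.    ,  0.    ,  1.    ]])}
top {'fx': 620.80775868187, 'fy': 620.80775868187, 'cx': 330.1310550616258, 'cy': 244.22432367212014, 'dist': array([-0.1617,  0.    ,  0.    ,  0.    ,  0.    ]), 'T': array([[ 0.0693,  0.9728, -0.2211,  0.2903],
       [-0.9976,  0.0661, -0.0221,  0.0949],
       [-0.0068,  0.2221,  0.975 ,  1.1189],
       [ 0.    ,  0.    ,  0.    ,  1.    ]])}
{'clock': 0.1, 'joint_pos': array([1.319 , 0.2414, 0.0039, 1.3352, 0.    , 1.5708]), 'joint_vel': array([ 0.0006, -0.0011,  0.0044,  0.0002,  0.0008, -0.0006]), 'tau': array([ -0.    , -37.3138,  25.301 ,   0.0109,  -0.    ,  -0.    ]), 'eef_pos': array([0.1244, 0.4836, 0.1999]), 'tool_rot': array([-0.4337,  0.5594,  0.4329,  0.5583]), 'ft_force': array([-0.8068,  0.2778, -0.584 ]), 'ft_torque': array([ 0.0124, -0.0016, -0.0248]), 'grip_width': 0.08503029655508491}
```

View pics/top0.png

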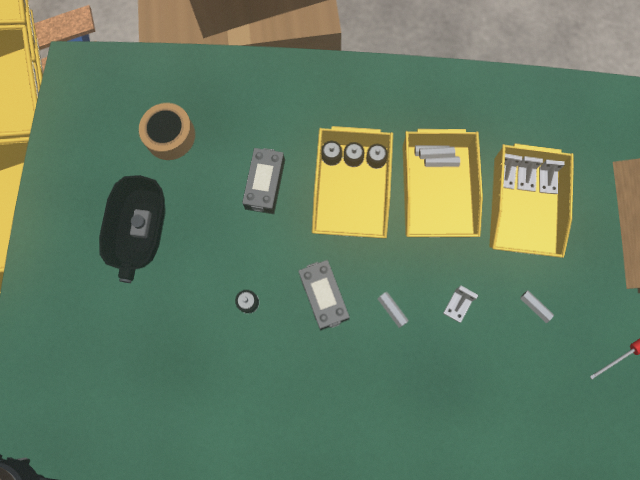

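View pics/scene0.png

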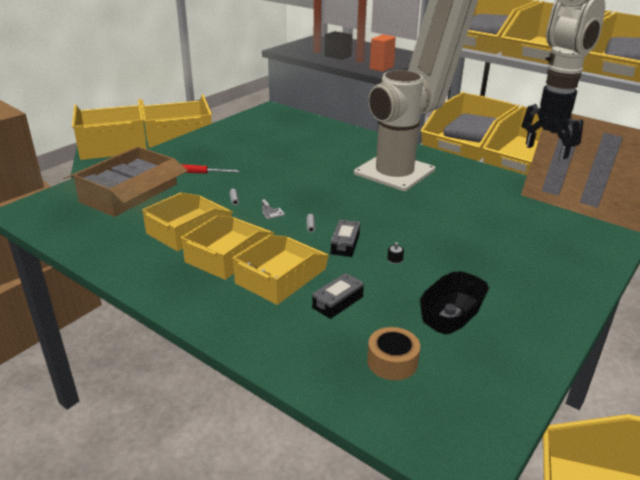

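The top view has up = +x and left = +y. The loose items are the buffer (247,301), loose case (323,295), nut (393,309), bracket (461,303) and nut (537,306). The fixed case is at (263,180). The bins for buffers, nuts and brackets are at (353,182), (444,183) and (535,200), and the housing is at (132,222).

```bash
cat > h.py <<'E'
import numpy as np,cv2
from workcell import bot
np.set_printoptions(precision=4,suppress=True,linewidth=150)
def rays(n,uv):
    c=bot.camera_params(n);K=np.array([[c['fx'],0,c['cx']],[0,c['fy'],c['cy']],[0,0,1]])
    q=cv2.undistortPoints(np.asarray(uv,float).reshape(-1,1,2),K,np.array(c['dist'])).reshape(-1,2)
    return c['T'],np.c_[q[:,0],-q[:,1],-np.ones(len(q))]
def onz(n,uv,z):
    T,r=rays(n,uv);w=r@T[:3,:3].T;t=(z-T[2,3])/w[:,2];return T[:3,3]+w*t[:,None]
def cloud(n,d):
    v,u=np.mgrid[0:480,0:640];T,r=rays(n,np.c_[u.ravel(),v.ravel()])
    P=(r*d.ravel()[:,None])@T[:3,:3].T+T[:3,3];P[d.ravel()==0]=np.nan;return P.reshape(480,640,3)
E
python3 - <<'E'
from h import *
for n in("top","scene"):
    p=np.load(n+'0_p.npy');d=np.load(n+'0_d.npy');P=cloud(n,d);print(n,(d==0).sum())
    if n=='top':
        print('table z',P[400,100:600:100,2],P[270,200:600:80,2])
        hsv=cv2.cvtColor(p,cv2.COLOR_RGB2HSV)
        green=(hsv[...,0]>60)&(hsv[...,0]<95)&(hsv[...,1]>90)
        m=(~green).astype(np.uint8)
        k,l,s,c=cv2.connectedComponentsWithStats(m,connectivity=4)
        for i in range(1,k):
            if s[i,4]>80 and s[i,4]<15000:
                Q=P[l==i];z=np.nanpercentile(Q[:,2],[2,50,98])
                print(i,s[i],c[i],z)
E
```

```text
top 1210
table z [-0.0025  0.0003 -0.0021 -0.0004 -0.0024] [ 0.0028 -0.0006 -0.0046  0.0035 -0.0017]
306 [590 340  12  20  93] [595.4516 350.9462] [-0.0053 -0.0014  0.0032]
368 [182 347  25  22 177] [196.0226 357.322 ] [-0.0045 -0.0009  0.0034]
416 [534 350  12  23  91] [539.022  360.3846] [-0.0044 -0.0014  0.0033]
740 [295 367  21  26 131] [303.3893 378.9466] [-0.0054 -0.0007  0.003 ]
855 [177 372  20  30 180] [185.3167 385.5611] [-0.0055 -0.001   0.0031]
1009 [  0 378   9  25 103] [  2.767  391.3981] [-0.0047 -0.0005  0.0033]
1094 [610 380  23  16 141] [621.2411 387.773 ] [-0.0054 -0.001   0.0039]
1320 [467 387  11  18  83] [471.3373 395.5422] [-0.0054 -0.0015  0.0024]
1416 [594 389  18  23 116] [602.9655 399.0172] [-0.0058 -0.0009  0.003 ]
1618 [151 395  36  19 190] [171.3053 404.1526] [-0.0045 -0.0007  0.0038]
1725 [428 397  25  24 207] [439.5217 408.3768] [-0.0062 -0.0009  0.004 ]
1942 [330 402  23  14  92] [340.663  408.5543] [-0.0058 -0.0015  0.0035]
4376 [577 450  20  30 159] [588.1635 466.9748] [-0.0052 -0.0009  0.0032]
4457 [289 452  19  21 161] [298.2112 461.6522] [-0.0048 -0.0007  0.0034]
4603 [270 455  19  16 106] [279.0283 462.8679] [-0.0049 -0.0012  0.0031]
scene 15581
```

Run:
```python
import cv2
a=cv2.imread('pics/top0.png')
cv2.imwrite('pics/z1.png',cv2.resize(a[250:350,220:420],None,fx=4,fy=4,interpolation=cv2.INTER_CUBIC))
cv2.imwrite('pics/z2.png',cv2.resize(a[250:350,380:580],None,fx=4,fy=4,interpolation=cv2.INTER_CUBIC))
cv2.imwrite('pics/z3.png',cv2.resize(a[120:260,230:400],None,fx=4,fy=4,interpolation=cv2.INTER_CUBIC))
cv2.imwrite('pics/z4.png',cv2.resize(a[120:260,395:585],None,fx=4,fy=4,interpolation=cv2.INTER_CUBIC))
```

```text
(no output)
```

View pics/z1.png

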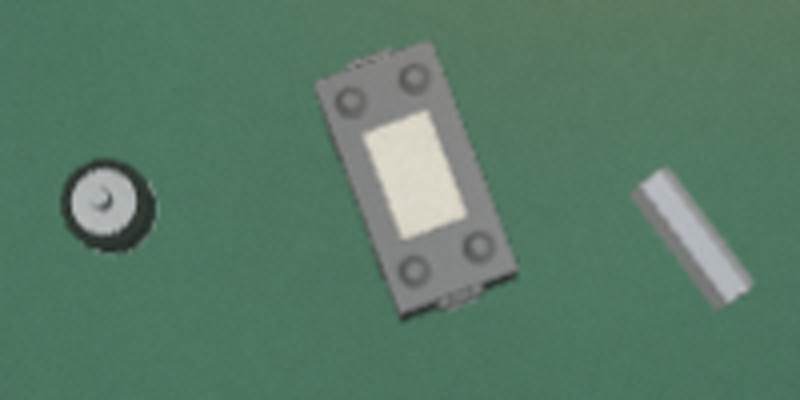

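View pics/z2.png

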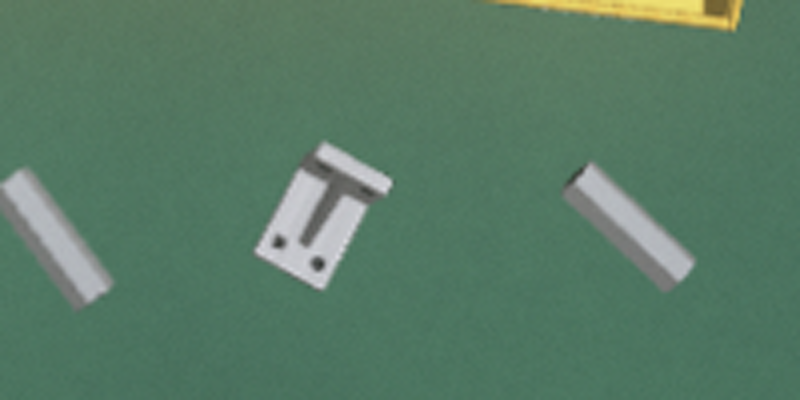

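View pics/z3.png

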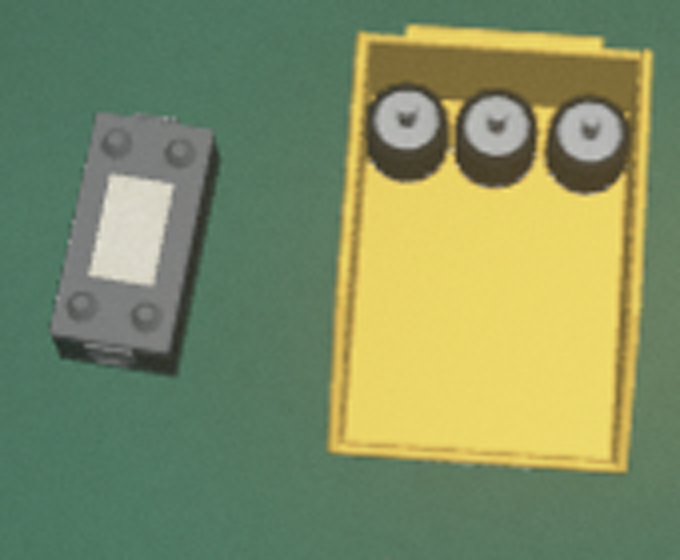

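View pics/z4.png

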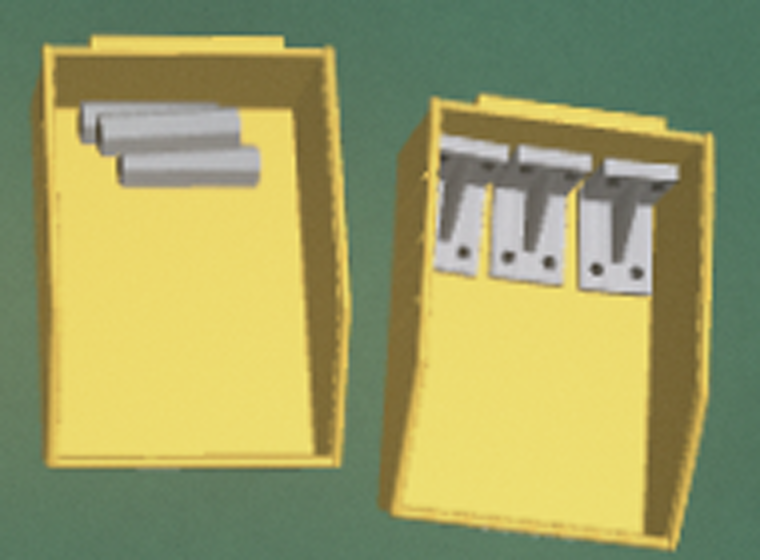

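Run:
```python
from h import *
p=np.load('top0_p.npy').astype(int);d=np.load('top0_d.npy');P=cloud("top",d)
def rect(uv,z):
    W=onz("top",uv,z)[:,:2]
    r=cv2.minAreaRect((W*1000).astype(np.float32));return r
def blob(m,x0,y0,x1,y1):
    M=np.zeros((480,640),np.uint8);M[y0:y1,x0:x1]=m[y0:y1,x0:x1]
    k,l,s,c=cv2.connectedComponentsWithStats(M);i=1+np.argmax(s[1:,4]);v,u=np.nonzero(l==i);return np.c_[u,v]
r,g,b=p[...,0],p[...,1],p[...,2]
# nuts: bright (r high)
for nm,(x0,y0,x1,y1) in dict(nutL=(370,285,415,335),nutR=(515,285,560,330)).items():
    q=blob((r>90),x0,y0,x1,y1); W=P[q[:,1],q[:,0]]
    print(nm,len(q),rect(q,0.016),'z',np.nanpercentile(W[:,2],[5,50,95]),'top half',rect(q[W[:,2]>.012],.019))
# card of cases
for nm,(x0,y0,x1,y1) in dict(loose=(300,260,350,330),fixed=(240,145,290,215)).items():
    q=blob((r>150)&(b>120),x0,y0,x1,y1);W=P[q[:,1],q[:,0]]
    print(nm,'card',len(q),rect(q,0.04),'z',np.nanmedian(W[:,2]))
    Z=(P[...,2]>.033)
    q=blob(Z,x0,y0,x1,y1);print('   h>33',len(q),rect(q,.04))
# stud
q=blob(r>90,230,285,265,315);W=P[q[:,1],q[:,0]];print('stud',onz("top",[q.mean(0)],.040),'z',np.nanpercentile(W[:,2],[5,50,95]))
# bracket
q=blob(r>90,435,280,485,325);W=P[q[:,1],q[:,0]];print('brk z',np.nanpercentile(W[:,2],[5,25,50,75,95]))
qq=q[W[:,2]>.034];print('upr',len(qq),rect(qq,.043)); qq=q[W[:,2]<.015];print('foot',rect(qq,.006))
```

```text
nutL 496 ((429.89947509765625, 0.4593772888183594), (68.74876403808594, 23.50650405883789), 40.061073303222656) z [-0.0017  0.0157  0.0209] top half ((428.4969177246094, 0.8670806884765625), (64.0131607055664, 21.285879135131836), 41.34871292114258)
nutR 457 ((450.0794982910156, -262.8372497558594), (67.6243667602539, 23.54253578186035), 49.881622314453125) z [-0.001   0.0156  0.0206] top half ((450.03271484375, -261.7664489746094), (65.89212036132812, 20.42985725402832), 50.94395446777344)
loose card 530 ((446.3196716308594, 125.29248809814453), (51.99932861328125, 31.597087860107422), 24.61726188659668) z 0.03956841719195903
   h>33 1998 ((444.9208984375, 124.37838745117188), (116.14132690429688, 56.00532150268555), 24.544475555419922)
fixed card 432 ((652.96728515625, 252.11793518066406), (30.53614044189453, 50.349544525146484), 83.74597930908203) z 0.039807601228388556
   h>33 1803 ((651.285400390625, 251.41802978515625), (57.25832748413086, 117.4489974975586), 84.43633270263672)
stud [[0.4247 0.2606 0.04  ]] z [0.027  0.0305 0.0471]
brk z [-0.0006  0.0039  0.0063  0.0179  0.0435]
upr 116 ((463.4271545410156, -127.84706115722656), (35.44119644165039, 13.003727912902832), 63.423011779785156)
foot ((448.50244140625, -122.77012634277344), (41.61255645751953, 63.57501983642578), 62.31062698364258)
```

The zooms show these details:
- **Cases:** the card and lugs of both cases are clear. The loose case is at about (323,295) and leans left. The fixed one is at (263,180) and leans slightly right.
- **Nuts:** each has a bright top facet.
- **Bracket:** its upright is toward the upper right, and its top edge runs from about (461,287) to (476,296).

I'll refine with brighter masks and cross-check against the scene view.

Run:
```python
from h import *
p=np.load('top0_p.npy').astype(int);d=np.load('top0_d.npy');P=cloud("top",d)
g=p.sum(2)/3
def blob(m,x0,y0,x1,y1):
    M=np.zeros((480,640),np.uint8);M[y0:y1,x0:x1]=m[y0:y1,x0:x1]
    k,l,s,c=cv2.connectedComponentsWithStats(M,connectivity=4);i=1+np.argmax(s[1:,4]);v,u=np.nonzero(l==i);return np.c_[u,v]
def rect(q,z): return cv2.minAreaRect((onz("top",q,z)[:,:2]*1000).astype(np.float32))
def pca(q,z):
    W=onz("top",q,z)[:,:2]*1000;m=W.mean(0);w,V=np.linalg.eigh(np.cov((W-m).T));e=V[:,1];return m,np.degrees(np.arctan2(e[1],e[0])),np.sqrt(w*12)
for nm,bx in dict(nutL=(370,285,415,335),nutR=(515,285,560,330)).items():
    x0,y0,x1,y1=bx; print(nm,np.histogram(g[y0:y1,x0:x1],bins=range(60,240,15)))
    for t in (150,160,170):
        q=blob(g>t,*bx);print(t,len(q),pca(q,.019))
    q=blob(p[...,0]>95,*bx);print('all',len(q),pca(q,.012))
bx=(435,280,485,325)
x0,y0,x1,y1=bx;q=np.argwhere((g>140)&(P[...,2]>.03));q=q[(q[:,1]>x0)&(q[:,1]<x1)&(q[:,0]>y0)&(q[:,0]<y1)][:,::-1]
print('upr',len(q),pca(q,.044),rect(q,.044))
q=np.argwhere((g>140)&(P[...,2]<.014));q=q[(q[:,1]>x0)&(q[:,1]<x1)&(q[:,0]>y0)&(q[:,0]<y1)][:,::-1];print('foot',len(q),rect(q,.006))
# disc top of buffer
q=blob(g>110,230,285,265,315);print('buf disc',len(q),onz("top",[q.mean(0)],.030),rect(q,.030))
q=blob(g<70,230,285,265,315);print('black',len(q),rect(q,.03))
for nm,(x0,y0,x1,y1) in dict(loose=(295,255,355,335),fixed=(235,140,295,220)).items():
    q=blob((g>150),x0,y0,x1,y1);print(nm,'card',len(q),pca(q,.04),rect(q,.04))
    # lid corners via grey mask
    m=(g>85)&(abs(p[...,0]-p[...,1])<12);q=blob(m,x0,y0,x1,y1);print('lid',len(q),rect(q,.04))
# bins: floor-level points, rim
hsv=cv2.cvtColor(p.astype(np.uint8),cv2.COLOR_RGB2HSV)
Y=(hsv[...,0]>18)&(hsv[...,0]<32)&(hsv[...,1]>110)
for nm,bx in dict(buf=(308,120,398,245),nut=(400,122,486,245),brk=(488,138,580,262)).items():
    q=blob(Y,*bx);W=P[q[:,1],q[:,0]];ok=(W[:,2]<.010)&(W[:,2]>-.004)&(hsv[q[:,1],q[:,0],2]>190)
    r=rect(q[ok],.003);top=W[W[:,2]>.060];rt=cv2.minAreaRect((top[:,:2]*1000).astype(np.float32))
    al=cv2.minAreaRect((W[W[:,2]>-.5][:,:2]*1000).astype(np.float32))
    print(nm,'floor',r,'rim',rt,'all',al)
    print('  hull',W[:,0].min(),W[:,0].max(),W[:,1].min(),W[:,1].max())
W=P[170:275,95:170].reshape(-1,3);W=W[W[:,2]>.02];print('housing',W.min(0),W.max(0))
W=P[95:165,130:200].reshape(-1,3);W=W[W[:,2]>.02];print('pot',W.min(0),W.max(0))
```

```text
nutL (array([   0,    0, 1750,  113,   81,   51,   51,   51,  153,    0,    0]), array([ 60,  75,  90, 105, 120, 135, 150, 165, 180, 195, 210, 225]))
150 254 (array([430.1987,  -0.3051]), np.float64(-140.1932751710994), array([12.4984, 65.0612]))
160 223 (array([430.4252,  -0.4124]), np.float64(-140.47563289876027), array([11.1786, 63.9397]))
170 194 (array([430.0878,  -0.3403]), np.float64(-140.24898845074844), array([ 9.7376, 64.1404]))
all 485 (array([429.9063,   0.149 ]), np.float64(-140.1345383778344), array([23.0577, 67.6281]))
nutR (array([   4,    5, 1559,   77,  124,   31,   27,   40,  158,    0,    0]), array([ 60,  75,  90, 105, 120, 135, 150, 165, 180, 195, 210, 225]))
150 223 (array([ 452.1766, -263.6302]), np.float64(49.023802659137615), array([11.7727, 64.3522]))
160 207 (array([ 451.8604, -264.0205]), np.float64(49.08237073147408), array([10.9772, 64.511 ]))
170 187 (array([ 451.9798, -263.7649]), np.float64(49.60227159745587), array([10.0664, 63.9141]))
all 445 (array([ 451.0332, -263.8465]), np.float64(49.33014495365665), array([22.8783, 66.9683]))
upr 88 (array([ 4
[... 1612 characters left out ...]
8691864014) rim ((681.94970703125, -75.05584716796875), (156.66949462890625, 136.09376525878906), 3.575939416885376) all ((673.0271606445312, -81.66202545166016), (220.60540771484375, 151.44837951660156), 2.3301358222961426)
  hull nan nan nan nan
brk floor ((656.8546142578125, -254.27015686035156), (114.15387725830078, 204.70675659179688), 84.37904357910156) rim ((661.5747680664062, -245.97268676757812), (136.82748413085938, 161.26211547851562), 85.73141479492188) all ((657.048095703125, -257.864990234375), (162.39634704589844, 227.5064697265625), 87.02998352050781)
  hull nan nan nan nan
housing [0.4517 0.4215 0.02  ] [0.6352 0.5324 0.0731]
pot [0.6894 0.3972 0.02  ] [0.7902 0.4985 0.0552]
```

Run:
```python
from h import *
# zoom3: origin(230,120) scale4 ; zoom4 origin (395,120)
a=lambda o,l:[(o+x/4,120+y/4) for x,y in l]
for nm,o,l in (('buf',230,[(332,450),(627,468)]),('nut',395,[(50,463),(338,466)]),('brk',395,[(394,514),(674,546)])):
    W=onz("top",a(o,l),.034)
    e=W[0]-W[1];L=np.linalg.norm(e);e/=L;yaw=np.arctan2(-e[0],e[1]);x=np.array([np.cos(yaw),np.sin(yaw)])
    m=W.mean(0)[:2];print(nm,W[:,:2],L,'yaw',np.degrees(yaw),'centre',m+x*.0935)
    print('  spot x=-.02', m+x*.0735,'x=-.035',m+x*.0585)
for nm,o,l in (('buf',230,[(358,33),(650,50)]),('nut',395,[(45,48),(333,48)]),('brk',395,[(432,100),(712,134)])):
    W=onz("top",a(o,l),.070);m=W.mean(0)[:2];print(nm,'back',W[:,:2],m)
# measured tool axes
from scipy.spatial.transform import Rotation as R
o=bot.get_obs();print(R.from_quat(o['tool_rot']).as_matrix())
```

```text
buf [[0.5558 0.1517]
 [0.5565 0.0187]] 0.13294761075286227 yaw 0.29501382966595185 centre [0.6496 0.0857]
  spot x=-.02 [0.6296 0.0856] x=-.035 [0.6146 0.0855]
nut [[ 0.5613 -0.0185]
 [ 0.5689 -0.1496]] 0.13128894112628403 yaw 3.3192033382385384 centre [ 0.6585 -0.0787]
  spot x=-.02 [ 0.6385 -0.0798] x=-.035 [ 0.6235 -0.0807]
brk [[ 0.5484 -0.1757]
 [ 0.5422 -0.3067]] 0.1311711871676457 yaw -2.693118346621639 centre [ 0.6387 -0.2456]
  spot x=-.02 [ 0.6187 -0.2446] x=-.035 [ 0.6037 -0.2439]
buf back [[0.7429 0.1529]
 [0.7437 0.0199]] [0.7433 0.0864]
nut back [[ 0.7465 -0.0052]
 [ 0.7569 -0.1376]] [ 0.7517 -0.0714]
brk back [[ 0.735  -0.1837]
 [ 0.7297 -0.3165]] [ 0.7324 -0.2501]
[[-0.0005 -0.9685  0.2491]
 [-0.0018  0.2491  0.9685]
 [-1.      0.     -0.0019]]
```

Bin edges fit the 130 mm width (131–133 measured), and all part sizes agree with those given. Next is a helper that turns a target into move units, starting with the buffer.

```bash
cat > go.py <<'E'
import sys
from h import *
from scipy.spatial.transform import Rotation as R
o=bot.get_obs();Rm=R.from_quat(o['tool_rot']).as_matrix()
cur=np.degrees(np.arctan2(Rm[1,2],Rm[0,2]))
print('t %.2f'%o['clock'],'pos',o['eef_pos'],'phi %.1f'%cur,'J',np.degrees(o['joint_pos']).round(0),'F',o['ft_force'].round(1),'w %.4f'%o['grip_width'])
for i in range(1,len(sys.argv),4):
    x,y,z,ph=map(float,sys.argv[i:i+4]);f=np.radians(ph)
    zt=np.array([np.cos(f),np.sin(f),0]);xt=np.array([0,0,-1.]);D=np.c_[xt,np.cross(zt,xt),zt]
    s=Rm.T@(np.array([x,y,z])-o['eef_pos'])/.25;w=R.from_matrix(Rm.T@D).as_rotvec()/.5
    print('->',sys.argv[i:i+4],np.r_[s,w].round(3))
E
python3 go.py .4255 .262 .10 75.6 .4255 .262 .008 75.6
```

```text
t 0.10 pos [0.1244 0.4836 0.1999] phi 75.6 J [76. 14.  0. 77.  0. 90.] F [-0.8  0.3 -0.6] w 0.0850
-> ['.4255', '.262', '.10', '75.6'] [ 0.401 -1.387 -0.558 -0.001 -0.004 -0.   ]
-> ['.4255', '.262', '.008', '75.6'] [ 0.769 -1.387 -0.557 -0.001 -0.004 -0.   ]
```

>>> apply_moves(targets=[0, -0.16, -0.06, 0, 0, 0, 1, 0, -0.32, -0.12, 0, 0, 0, 1, 0, -0.48, -0.18, 0, 0, 0, 1, 0, -0.64, -0.24, 0, 0, 0, 1, 0, -0.8, -0.3, 0, 0, 0, 1, 0, -0.95, -0.36, 0, 0, 0, 1, 0, -0.95, -0.36, 0, 0, 0, 1])

```text
clock: 0.68
eef_pos: [0.3366, 0.3339, 0.2003]
tool_rot: [-0.432, 0.561, 0.43, 0.561]
ft_force: [-0.5, 0.5, 0.6]
grip_width: 0.0853
```

```bash
python3 go.py .4255 .262 .10 75.6 .4255 .262 .008 75.6
```

```text
t 0.68 pos [0.3366 0.3339 0.2003] phi 75.1 J [45. 11. -3. 76. -0. 60.] F [-0.5  0.5  0.6] w 0.0853
-> ['.4255', '.262', '.10', '75.6'] [ 0.402 -0.417 -0.186 -0.017 -0.003  0.005]
-> ['.4255', '.262', '.008', '75.6'] [ 0.77  -0.416 -0.185 -0.017 -0.003  0.005]
```

>>> apply_moves(targets=[0.1, -0.15, -0.07, 0, 0, 0, 1, 0.2, -0.3, -0.13, 0, 0, 0, 1, 0.3, -0.42, -0.18, 0, 0, 0, 1, 0.4, -0.42, -0.18, 0, 0, 0, 1, 0.4, -0.42, -0.18, 0, 0, 0, 1, 0.4, -0.42, -0.18, 0, 0, 0, 1])

```text
clock: 1.18
eef_pos: [0.4209, 0.2668, 0.0987]
tool_rot: [-0.432, 0.561, 0.433, 0.557]
ft_force: [0.1, 0.6, 0.8]
grip_width: 0.0855
```

```bash
python3 go.py .4255 .262 .008 75.6
```

```text
t 1.18 pos [0.4209 0.2668 0.0987] phi 75.5 J [ 32.  18. -10.  62.   0.  47.] F [0.1 0.6 0.8] w 0.0855
-> ['.4255', '.262', '.008', '75.6'] [ 0.363 -0.024 -0.012 -0.004 -0.008 -0.009]
```

>>> apply_moves(targets=[0.1, -0.02, -0.01, 0, 0, 0, 1, 0.2, -0.02, -0.01, 0, 0, 0, 1, 0.3, -0.02, -0.01, 0, 0, 0, 1, 0.36, -0.02, -0.01, 0, 0, 0, 1, 0.36, -0.02, -0.01, 0, 0, 0, 1, 0.36, -0.02, -0.01, 0, 0, 0, 1])

```text
clock: 1.68
eef_pos: [0.4266, 0.2657, 0.0117]
tool_rot: [-0.434, 0.558, 0.434, 0.559]
ft_force: [0.4, -0.2, 0.3]
grip_width: 0.0854
```

```bash
python3 go.py .4255 .262 .008 75.6
```

```text
t 1.68 pos [0.4266 0.2657 0.0117] phi 75.7 J [ 32.  24. -16.  50.   0.  46.] F [ 0.4 -0.2  0.3] w 0.0854
-> ['.4255', '.262', '.008', '75.6'] [ 0.015  0.    -0.016  0.003  0.001  0.   ]
```

>>> apply_moves(targets=[0.01, 0, -0.015, 0, 0, 0, 1, 0.01, 0, -0.015, 0, 0, 0, 0, 0.01, 0, -0.015, 0, 0, 0, 0, 0.01, 0, -0.015, 0, 0, 0, 0, 0.01, 0, -0.015, 0, 0, 0, 0, 0.01, 0, -0.015, 0, 0, 0, 0, 0.01, 0, -0.015, 0, 0, 0, 0, 0.01, 0, -0.015, 0, 0, 0, 0])

```text
clock: 2.35
eef_pos: [0.426, 0.2609, 0.0082]
tool_rot: [-0.433, 0.559, 0.433, 0.559]
ft_force: [0.7, 0.1, -0.5]
grip_width: 0.0038
```

```bash
python3 go.py .61 .0855 .13 75.6  .61 .0855 .013 75.6
```

```text
t 2.35 pos [0.426  0.2609 0.0082] phi 75.6 J [ 31.  24. -17.  49.   0.  46.] F [ 0.7  0.1 -0.5] w 0.0038
-> ['.61', '.0855', '.13', '75.6'] [-0.487 -0.888 -0.496 -0.001  0.     0.   ]
-> ['.61', '.0855', '.013', '75.6'] [-0.019 -0.888 -0.496 -0.001  0.     0.   ]
```

```bash
cat > pic.py <<'E'
import sys
from h import *
n=sys.argv[1];t=sys.argv[2];p,d=bot.camera(n);np.save(f'{t}_p.npy',p);np.save(f'{t}_d.npy',d)
x0,y0,x1,y1=map(int,sys.argv[3:7]);s=min(800/(x1-x0),600/(y1-y0))
cv2.imwrite(f'pics/{t}.png',cv2.resize(p[y0:y1,x0:x1,::-1],None,fx=s,fy=s,interpolation=cv2.INTER_CUBIC))
E
python3 pic.py scene s1 320 180 480 300; python3 pic.py top t1 170 220 330 340; python3 go.py
```

```text
t 2.45 pos [0.4259 0.2608 0.0081] phi 75.6 J [ 31.  24. -17.  49.   0.  46.] F [0.2 0.7 0. ] w 0.0038
```

View pics/s1.png

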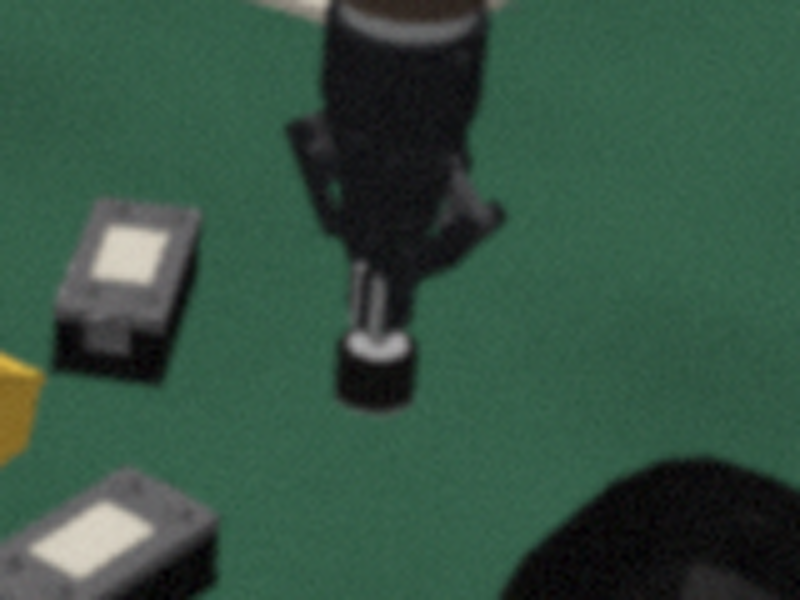

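View pics/t1.png

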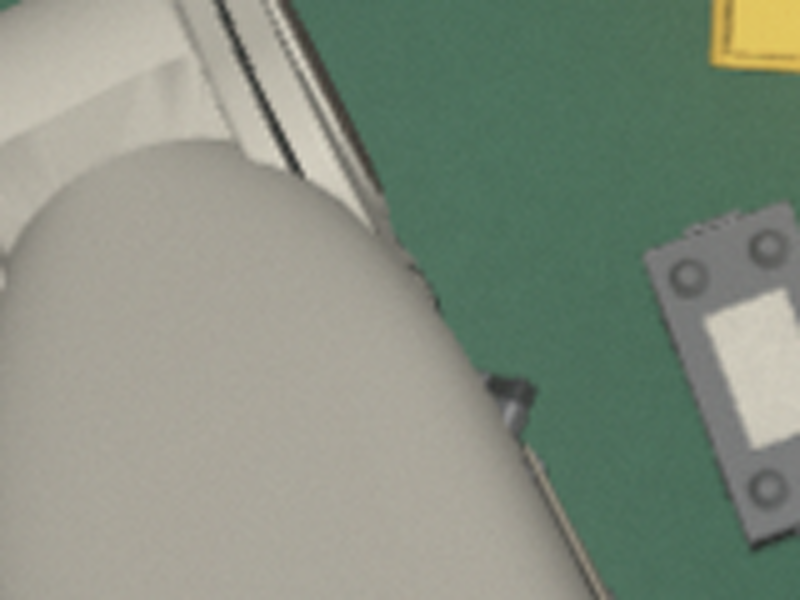

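The fingers closed on nothing: the tips are beside or behind the puck at scene (395,245), with the puck in front of them. I'll compare the two cameras' positions for the buffer and the gripper.

Run:
```python
from h import *
p0=np.load('scene0_p.npy').astype(int);p1=np.load('s1_p.npy').astype(int)
for nm,p in (('before',p0),('now',p1)):
    g=p.sum(2)/3;sub=g[238:268,380:415]
    # black puck mask
    m=(g<60).astype(np.uint8);M=np.zeros_like(m);M[246:268,380:412]=m[246:268,380:412]
    k,l,s,c=cv2.connectedComponentsWithStats(M);i=1+np.argmax(s[1:,4]);print(nm,s[i],c[i])
    M=np.zeros_like(m);M[238:262,380:412]=(g>120)[238:262,380:412];k,l,s,c=cv2.connectedComponentsWithStats(M);
    for i in range(1,k):
        if s[i,4]>10:print('   bright',s[i],c[i],onz("scene",[c[i]],.03))
# card centres via scene
g=p0.sum(2)/3
for nm,(x0,y0,x1,y1) in dict(loose=(325,215,365,255),fixed=(310,270,370,315)).items():
    M=np.zeros((480,640),np.uint8);M[y0:y1,x0:x1]=(g>150)[y0:y1,x0:x1];k,l,s,c=cv2.connectedComponentsWithStats(M);i=1+np.argmax(s[1:,4]);print(nm,onz("scene",[c[i]],.04))
d=np.load('s1_d.npy');P=cloud('scene',d)
for v in range(228,262,3):print(v,[tuple((P[v,u]*1000).round(0)) for u in range(388,404,5)])
```

```text
before [387 248  18  15 178] [394.9775 256.1292]
   bright [391 246  11   6  44] [395.7273 248.8864] [[0.4261 0.2659 0.03  ]]
now [386 247  18  16 179] [394.7486 255.5251]
   bright [390 247  11   5  40] [394.975 248.85 ] [[0.4272 0.2644 0.03  ]]
loose [[0.4456 0.1285 0.04  ]]
fixed [[0.6524 0.2545 0.04  ]]
228 [(np.float64(309.0), np.float64(173.0), np.float64(-1.0)), (np.float64(434.0), np.float64(257.0), np.float64(90.0)), (np.float64(448.0), np.float64(279.0), np.float64(105.0)), (np.float64(420.0), np.float64(277.0), np.float64(91.0))]
231 [(np.float64(317.0), np.float64(179.0), np.float64(-4.0)), (np.float64(428.0), np.float64(255.0), np.float64(78.0)), (np.float64(436.0), np.float64(273.0), np.float64(89.0)), (np.float64(443.0), np.float64(290.0), np.float64(98.0))]
234 [(np.float64(338.0), np.float64(191.0), np.float64(2.0)), (np.float64(435.0), np.float64(259.0), np.float64(74.0)), (np.float64(441.0), np.float64(276.0), np.float64(84.0)), (np.float64(447.0), np.float64(293.0), np.float64(93.0))]
237 [(np.float64(347.0), np.float64(197.0), np.float64(-1.0)), (np.float64(434.0
[... 1346 characters left out ...]
np.float64(441.0), np.float64(254.0), np.float64(15.0)), (np.float64(440.0), np.float64(267.0), np.float64(20.0)), (np.float64(433.0), np.float64(277.0), np.float64(20.0)), (np.float64(399.0), np.float64(273.0), np.float64(1.0))]
258 [(np.float64(446.0), np.float64(258.0), np.float64(10.0)), (np.float64(442.0), np.float64(269.0), np.float64(13.0)), (np.float64(436.0), np.float64(280.0), np.float64(14.0)), (np.float64(406.0), np.float64(278.0), np.float64(-3.0))]
261 [(np.float64(439.0), np.float64(255.0), np.float64(-3.0)), (np.float64(442.0), np.float64(270.0), np.float64(4.0)), (np.float64(433.0), np.float64(279.0), np.float64(3.0)), (np.float64(421.0), np.float64(286.0), np.float64(0.0))]
```

Run:
```python
import cv2
a=cv2.imread('pics/scene0.png');cv2.imwrite('pics/s0z.png',cv2.resize(a[220:280,360:440],None,fx=10,fy=10,interpolation=cv2.INTER_CUBIC))
```

```text
(no output)
```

View pics/s0z.png

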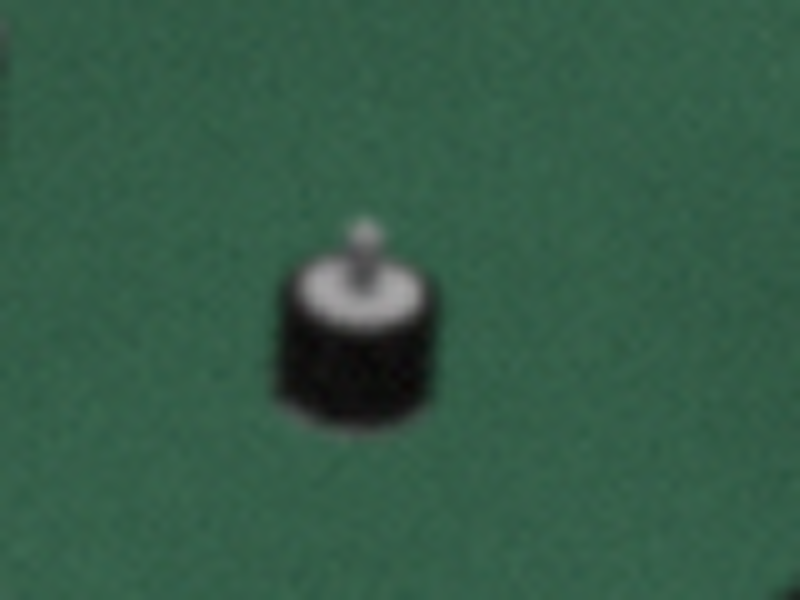

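The puck has not moved. The pads seem to have closed round the stud, with their ends above the puck top, about 25 mm higher than the reported TCP suggests. I'll lift a little and look.

>>> apply_moves(targets=[-0.05, 0, 0, 0, 0, 0, 0, -0.1, 0, 0, 0, 0, 0, 0, -0.15, 0, 0, 0, 0, 0, 0, -0.2, 0, 0, 0, 0, 0, 0, -0.3, 0, 0, 0, 0, 0, 0, -0.4, 0, 0, 0, 0, 0, 0, -0.4, 0, 0, 0, 0, 0, 0, -0.4, 0, 0, 0, 0, 0, 0])

```text
clock: 3.12
eef_pos: [0.4271, 0.2616, 0.1096]
tool_rot: [-0.433, 0.558, 0.433, 0.56]
ft_force: [0.2, -0.5, -1.2]
grip_width: 0.0039
```

```bash
python3 pic.py scene s2 320 180 480 300; python3 go.py
python3 - <<'E'
from h import *
P=cloud('scene',np.load('s2_d.npy'));o=bot.get_obs()['eef_pos']
m=(abs(P[...,0]-o[0])<.05)&(abs(P[...,1]-o[1])<.05)&(P[...,2]>.06)
Q=P[m];v,u=np.nonzero(m);print(np.sort(Q[:,2])[:20]);i=np.argsort(Q[:,2])[:10];print(Q[i],u[i],v[i])
E
```

```text
t 3.17 pos [0.426  0.2609 0.1083] phi 75.6 J [31. 17. -9. 63. -0. 46.] F [-0.6 -0.3 -0.6] w 0.0039
[0.1002 0.1008 0.1013 0.1013 0.1015 0.1016 0.1017 0.102  0.1024 0.1024 0.1025 0.1027 0.1034 0.1035 0.1035 0.1035 0.1038 0.1044 0.1045 0.1045]
[[0.4417 0.2669 0.1002]
 [0.4182 0.2831 0.1008]
 [0.4372 0.253  0.1013]
 [0.4389 0.2734 0.1013]
 [0.4425 0.2618 0.1015]
 [0.4249 0.2842 0.1016]
 [0.4453 0.2662 0.1017]
 [0.4423 0.2561 0.102 ]
 [0.4331 0.2835 0.1024]
 [0.4425 0.2644 0.1024]] [395 406 391 398 393 405 394 391 403 394] [227 225 224 227 226 226 227 225 227 226]
```

View pics/s2.png

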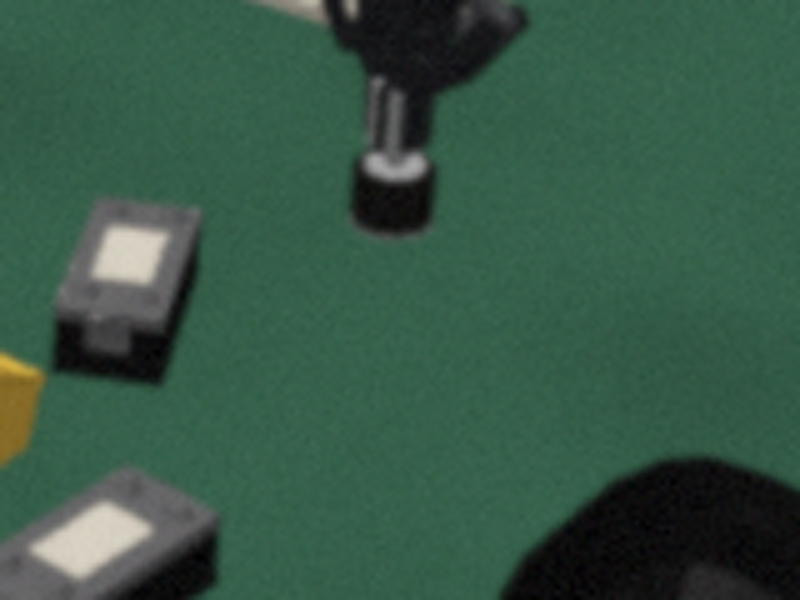

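Run:
```python
from h import *
P=cloud('scene',np.load('scene0_d.npy'));o=np.array([.1244,.4836,.1999])
m=(abs(P[...,0]-o[0])<.10)&(abs(P[...,1]-o[1])<.10)&(P[...,2]>.1)
Q=P[m];v,u=np.nonzero(m);i=np.argsort(Q[:,2])[:25];print(np.c_[Q[i],u[i],v[i]])
a=cv2.imread('pics/scene0.png');cv2.imwrite('pics/s0g.png',cv2.resize(a[80:170,510:610],None,fx=6,fy=6,interpolation=cv2.INTER_CUBIC))
```

```text
[[  0.1362   0.5336   0.2422 563.     160.    ]
 [  0.1284   0.5357   0.2426 565.     159.    ]
 [  0.1188   0.4379   0.243  527.     147.    ]
 [  0.1167   0.4421   0.2435 529.     147.    ]
 [  0.1338   0.5325   0.2436 563.     159.    ]
 [  0.1331   0.5346   0.2439 564.     159.    ]
 [  0.1194   0.4405   0.2439 528.     147.    ]
 [  0.1451   0.529    0.244  560.     160.    ]
 [  0.1014   0.4439   0.2442 532.     145.    ]
 [  0.1001   0.4459   0.2443 533.     145.    ]
 [  0.1418   0.5254   0.2443 559.     159.    ]
 [  0.1099   0.4444   0.2445 531.     146.    ]
 [  0.118    0.4449   0.2447 530.     147.    ]
 [  0.1127   0.4428   0.245  530.     146.    ]
 [  0.1099   0.4469   0.2452 532.     146.    ]
 [  0.1402   0.5318   0.2456 562.     159.    ]
 [  0.1465   0.5338   0.2459 562.     160.    ]
 [  0.144    0.5282   0.2459 560.     159.    ]
 [  0.1493   0.5323   0.2465 561.     160.    ]
 [  0.1088   0.4436   0.2466 531.     145.    ]
 [  0.1213   0.4406   0.2472 528.     146.    ]
 [  0.1234   0.4388   0.2475 527.     146.    ]
 [  0.1437   0.5254   0.2476 559.     158.    ]
 [  0.113    0.4424   0.2476 530.     145.    ]
 [  0.1338   0.5387   0.248  566.     158.    ]]
```

View pics/s0g.png

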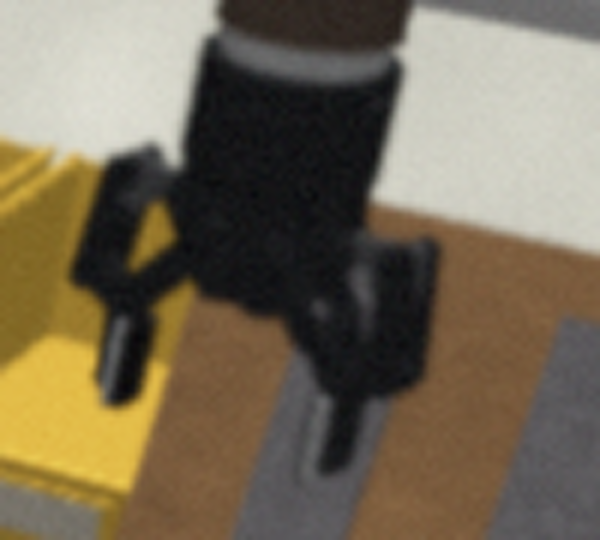

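The buffer is lifted, hanging upright by its stud with its bottom at z≈0.10. In both views the finger ends sit about 25–29 mm above the reported TCP. x and y agree, so I'll correct for the z offset from here. The buffer's height relative to the TCP is unchanged since the grasp, so I can place it.

```bash
python3 go.py .61 .0855 .12 75.6  .61 .0855 .012 75.6
```

```text
t 3.17 pos [0.426  0.2609 0.1083] phi 75.6 J [31. 17. -9. 63. -0. 46.] F [-0.6 -0.3 -0.6] w 0.0039
-> ['.61', '.0855', '.12', '75.6'] [-0.047 -0.888 -0.496 -0.001  0.001  0.001]
-> ['.61', '.0855', '.012', '75.6'] [ 0.385 -0.887 -0.496 -0.001  0.001  0.001]
```

>>> apply_moves(targets=[-0.05, -0.09, -0.05, 0, 0, 0, 0, -0.05, -0.2, -0.11, 0, 0, 0, 0, -0.05, -0.32, -0.18, 0, 0, 0, 0, -0.05, -0.44, -0.25, 0, 0, 0, 0, -0.05, -0.56, -0.32, 0, 0, 0, 0, -0.05, -0.68, -0.38, 0, 0, 0, 0, -0.05, -0.8, -0.45, 0, 0, 0, 0, -0.05, -0.86, -0.48, 0, 0, 0, 0, -0.05, -0.89, -0.5, 0, 0, 0, 0, -0.05, -0.89, -0.5, 0, 0, 0, 0, -0.05, -0.89, -0.5, 0, 0, 0, 0, -0.05, -0.89, -0.5, 0, 0, 0, 0])

```text
clock: 4.17
eef_pos: [0.6088, 0.0854, 0.12]
tool_rot: [-0.433, 0.559, 0.434, 0.558]
ft_force: [-0.2, -0.5, -0.9]
grip_width: 0.0039
```

```bash
python3 pic.py scene s3 200 180 360 300; python3 go.py .61 .0855 .012 75.6
python3 - <<'E'
from h import *
P=cloud('scene',np.load('s3_d.npy'));o=bot.get_obs()['eef_pos']
m=(abs(P[...,0]-o[0])<.04)&(abs(P[...,1]-o[1])<.04)&(P[...,2]>.085)
Q=P[m];print(np.sort(Q[:,2])[:12])
E
```

```text
t 4.22 pos [0.609  0.0856 0.1204] phi 75.7 J [ 8. 29. 11. 72.  0. 22.] F [-0.2  0.3 -0.1] w 0.0041
-> ['.61', '.0855', '.012', '75.6'] [ 0.433 -0.005  0.001  0.003 -0.    -0.003]
[0.1098 0.1108 0.1112 0.112  0.1128 0.1129 0.113  0.1131 0.1133 0.1134 0.1134 0.1134]
```

View pics/s3.png

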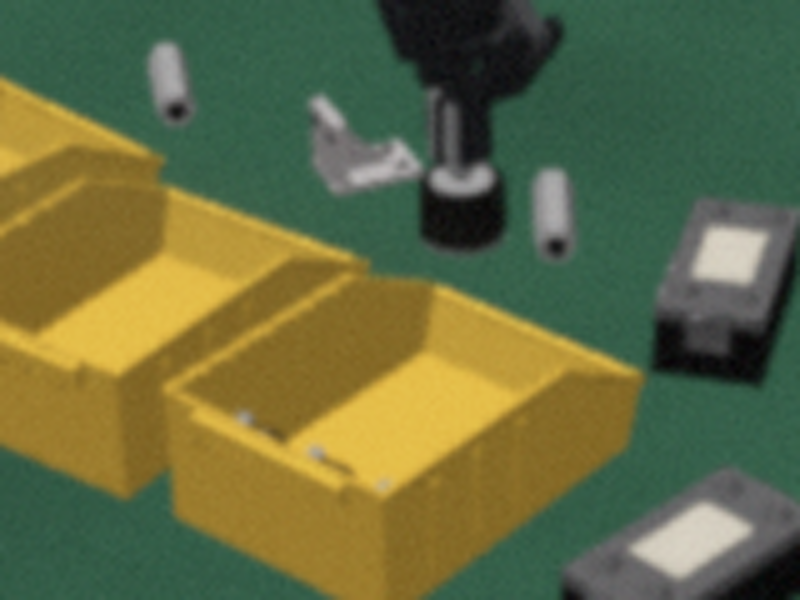

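The buffer (scene ~(292,221)) hangs upright over the bin, as planned. Lowering and releasing.

>>> apply_moves(targets=[0.1, 0, 0, 0, 0, 0, 0, 0.2, 0, 0, 0, 0, 0, 0, 0.28, 0, 0, 0, 0, 0, 0, 0.34, 0, 0, 0, 0, 0, 0, 0.39, 0, 0, 0, 0, 0, 0, 0.42, 0, 0, 0, 0, 0, 0, 0.43, 0, 0, 0, 0, 0, 0, 0.43, 0, 0, 0, 0, 0, 0, 0.43, 0, 0, 0, 0, 0, 0])

```text
clock: 4.97
eef_pos: [0.6107, 0.0849, 0.0141]
tool_rot: [-0.434, 0.558, 0.433, 0.559]
ft_force: [-0.1, 0.2, -0.5]
grip_width: 0.0042
```

```bash
python3 go.py .61 .0855 .011 75.6; python3 pic.py scene s4 200 180 360 300
```

```text
t 4.97 pos [0.6107 0.0849 0.0141] phi 75.6 J [ 8. 34.  3. 58.  0. 22.] F [-0.1  0.2 -0.5] w 0.0042
-> ['.61', '.0855', '.011', '75.6'] [0.013 0.003 0.001 0.    0.001 0.002]
```

View pics/s4.png

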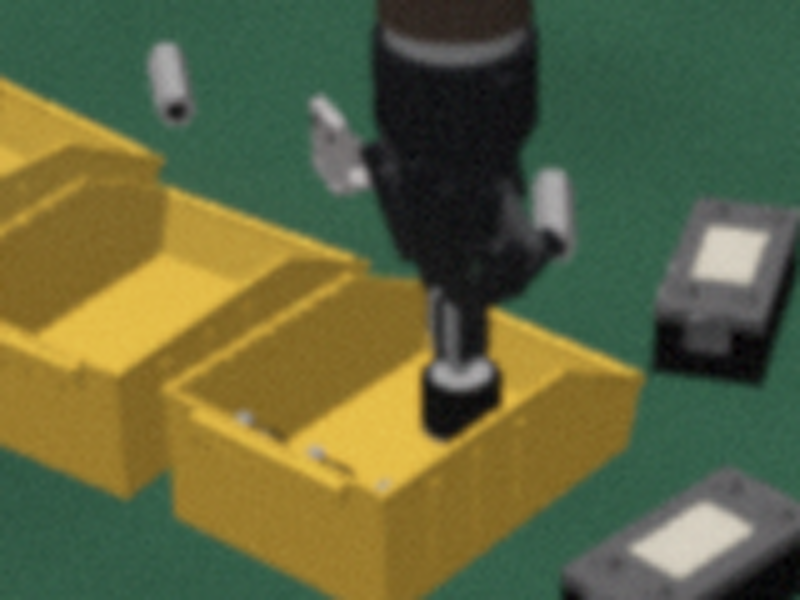

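>>> apply_moves(targets=[0.008, 0, 0, 0, 0, 0, 0, 0.012, 0, 0, 0, 0, 0, 0, 0.012, 0, 0, 0, 0, 0, 0, 0.012, 0, 0, 0, 0, 0, 0.35, 0.012, 0, 0, 0, 0, 0, 0.35, 0.012, 0, 0, 0, 0, 0, 0.35, 0.012, 0, 0, 0, 0, 0, 0.35, 0.012, 0, 0, 0, 0, 0, 0.35, -0.1, 0, 0, 0, 0, 0, 0.35, -0.2, 0, 0, 0, 0, 0, 0.35, -0.32, 0, 0, 0, 0, 0, 0.35, -0.45, 0, 0, 0, 0, 0, 0.35])

```text
clock: 6.02
eef_pos: [0.6092, 0.0842, 0.1258]
tool_rot: [-0.433, 0.56, 0.434, 0.558]
ft_force: [0.5, 0.4, -0.5]
grip_width: 0.0298
```

```bash
python3 go.py .61 .0855 .012 75.6; python3 pic.py scene s5 200 180 360 300
```

```text
t 6.02 pos [0.6092 0.0842 0.1258] phi 75.6 J [ 8. 29. 12. 73. -0. 22.] F [ 0.5  0.4 -0.5] w 0.0298
-> ['.61', '.0855', '.012', '75.6'] [ 0.455 -0.003  0.006 -0.001 -0.002 -0.005]
```

View pics/s5.png

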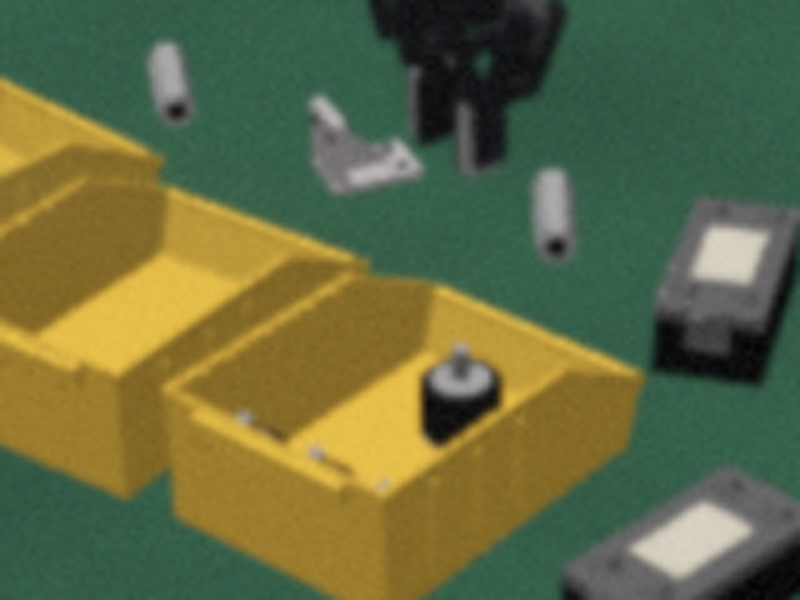

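The buffer stands upright on the bin floor at scene ~(292,258). With the fingers partly open, I'll measure the real tip height against the reported TCP.

```bash
python3 - <<'E'
from h import *
P=cloud('scene',np.load('s5_d.npy'));o=bot.get_obs()['eef_pos']
m=(abs(P[...,0]-o[0])<.06)&(abs(P[...,1]-o[1])<.06)&(P[...,2]>.1)
Q=P[m];v,u=np.nonzero(m);i=np.argsort(Q[:,2])[:30];print(o);print(np.c_[Q[i],u[i],v[i]][::2])
E
python3 go.py .4616 -.127 .12 64
```

```text
[0.6138 0.0848 0.1344]
[[  0.6017   0.1074   0.1555 300.     212.    ]
 [  0.6149   0.1065   0.1559 296.     214.    ]
 [  0.604    0.1064   0.1562 299.     212.    ]
 [  0.5974   0.0714   0.1567 289.     206.    ]
 [  0.6028   0.0729   0.1569 288.     207.    ]
 [  0.6047   0.0715   0.1573 287.     207.    ]
 [  0.6067   0.0702   0.1578 286.     207.    ]
 [  0.6143   0.106    0.158  296.     213.    ]
 [  0.601    0.0714   0.1583 288.     206.    ]
 [  0.6046   0.0684   0.1588 286.     206.    ]
 [  0.6116   0.0684   0.1593 284.     207.    ]
 [  0.622    0.1008   0.1596 292.     213.    ]
 [  0.6138   0.0673   0.1598 283.     207.    ]
 [  0.5997   0.0704   0.16   288.     205.    ]
 [  0.5977   0.0747   0.1606 290.     205.    ]]
t 6.07 pos [0.6138 0.0848 0.1344] phi 75.6 J [ 8. 29. 12. 73. -0. 22.] F [1.2 0.5 4.4] w 0.0296
-> ['.4616', '-.127', '.12', '64'] [ 0.05   0.379 -0.973  0.404  0.01   0.019]
```

>>> apply_moves(targets=[0.02, 0.03, -0.08, 0.05, 0, 0, 0.7, 0.05, 0.08, -0.2, 0.1, 0, 0, 0.7, 0.05, 0.13, -0.34, 0.15, 0, 0, 0.7, 0.05, 0.19, -0.48, 0.2, 0, 0, 0.7, 0.05, 0.24, -0.62, 0.25, 0, 0, 0.7, 0.05, 0.3, -0.76, 0.3, 0, 0, 0.7, 0.05, 0.35, -0.88, 0.35, 0, 0, 0.7, 0.05, 0.37, -0.95, 0.4, 0, 0, 0.7, 0.05, 0.38, -0.97, 0.4, 0, 0, 0.7, 0.05, 0.38, -0.97, 0.4, 0, 0, 0.7, 0.05, 0.38, -0.97, 0.4, 0, 0, 0.7])

```text
clock: 6.98
eef_pos: [0.4584, -0.1266, 0.1134]
tool_rot: [-0.375, 0.599, 0.375, 0.6]
ft_force: [-0.1, 0.4, -0.0]
grip_width: 0.0596
```

```bash
python3 pic.py scene s6 220 150 340 240; python3 go.py .4616 -.127 .02 64 .4616 -.127 -.018 64
python3 - <<'E'
from h import *
P=cloud('scene',np.load('s6_d.npy'));o=bot.get_obs()['eef_pos']
m=(abs(P[...,0]-o[0])<.06)&(abs(P[...,1]-o[1])<.06)&(P[...,2]>.1)
Q=P[m];v,u=np.nonzero(m);i=np.argsort(Q[:,2])[:20];print(o);print(np.c_[Q[i],u[i],v[i]][::2])
E
```

```text
t 7.03 pos [ 0.4586 -0.1263  0.1133] phi 64.2 J [-15.  14. -12.  63.   0.  10.] F [ 0.1  0.2 -0.8] w 0.0601
-> ['.4616', '-.127', '.02', '64'] [ 0.373 -0.012  0.002  0.006  0.001  0.001]
-> ['.4616', '-.127', '-.018', '64'] [ 0.525 -0.012  0.002  0.006  0.001  0.001]
[ 0.4586 -0.1263  0.1133]
[[  0.4623  -0.0923   0.1454 274.     171.    ]
 [  0.449   -0.1532   0.1485 260.     162.    ]
 [  0.4638  -0.0908   0.1493 274.     170.    ]
 [  0.4361  -0.154    0.1495 263.     160.    ]
 [  0.441   -0.1496   0.1496 263.     161.    ]
 [  0.4739  -0.0923   0.1498 271.     171.    ]
 [  0.4335  -0.1491   0.15   265.     160.    ]
 [  0.4504  -0.159    0.1503 258.     161.    ]
 [  0.4747  -0.0882   0.1513 272.     171.    ]
 [  0.4491  -0.1529   0.1516 260.     161.    ]]
```

View pics/s6.png

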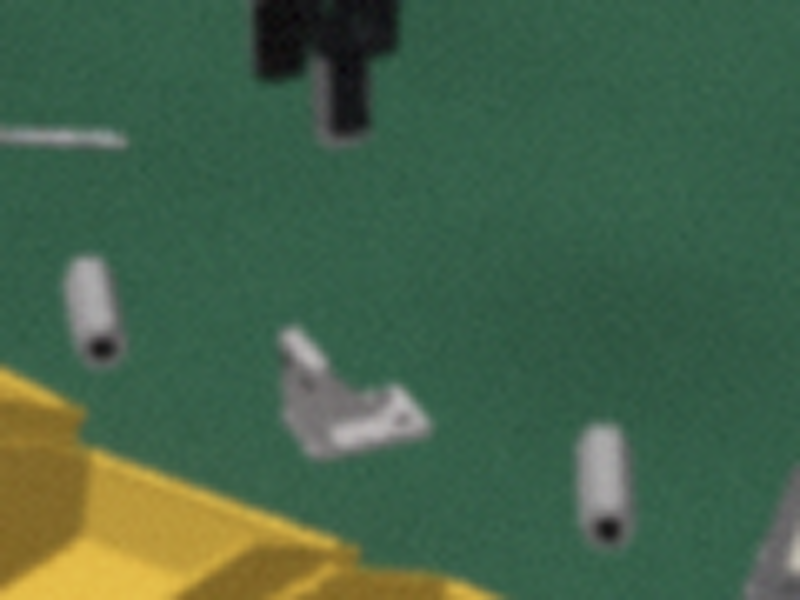

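At 60 mm opening the tips are at z≈0.147 with the TCP reading 0.113, so the true ends are about +34 mm open and about +25 mm shut. Descending to a nominal z of -0.02, in steps with force checks.

>>> apply_moves(targets=[0.1, -0.01, 0, 0, 0, 0, 0.7, 0.2, -0.01, 0, 0, 0, 0, 0.7, 0.3, -0.01, 0, 0, 0, 0, 0.7, 0.38, -0.01, 0, 0, 0, 0, 0.7, 0.44, -0.01, 0, 0, 0, 0, 0.7, 0.46, -0.01, 0, 0, 0, 0, 0.7, 0.46, -0.01, 0, 0, 0, 0, 0.7])

```text
clock: 7.62
eef_pos: [0.4595, -0.1265, -0.0032]
tool_rot: [-0.375, 0.6, 0.377, 0.598]
ft_force: [-1.0, 0.2, -0.2]
grip_width: 0.0594
```

```bash
python3 go.py .4616 -.127 -.020 64;python3 pic.py scene s7 220 150 340 240;python3 pic.py top t7 400 230 560 350
```

```text
t 7.62 pos [ 0.4595 -0.1265 -0.0032] phi 64.2 J [-15.  23. -21.  47.   0.  10.] F [-1.   0.2 -0.2] w 0.0594
-> ['.4616', '-.127', '-.020', '64'] [ 0.067 -0.009  0.002  0.008 -0.001 -0.006]
```

View pics/s7.png

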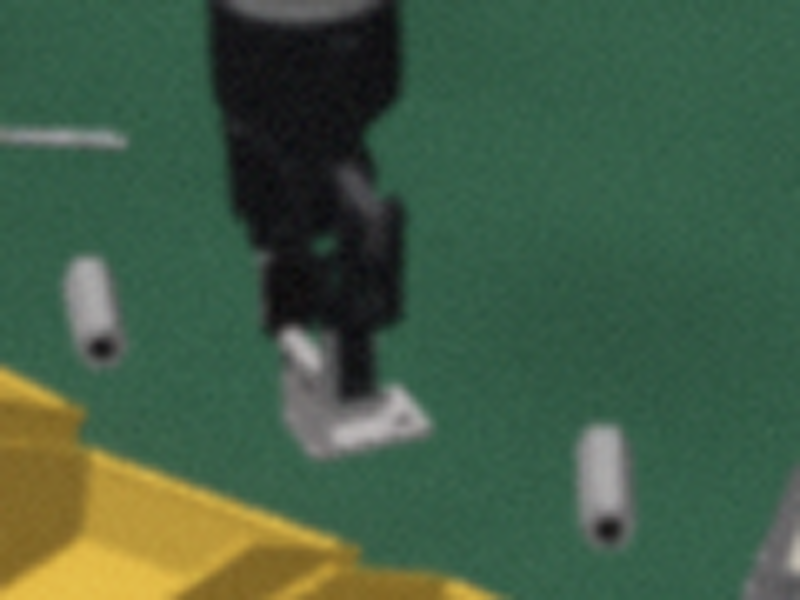

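View pics/t7.png

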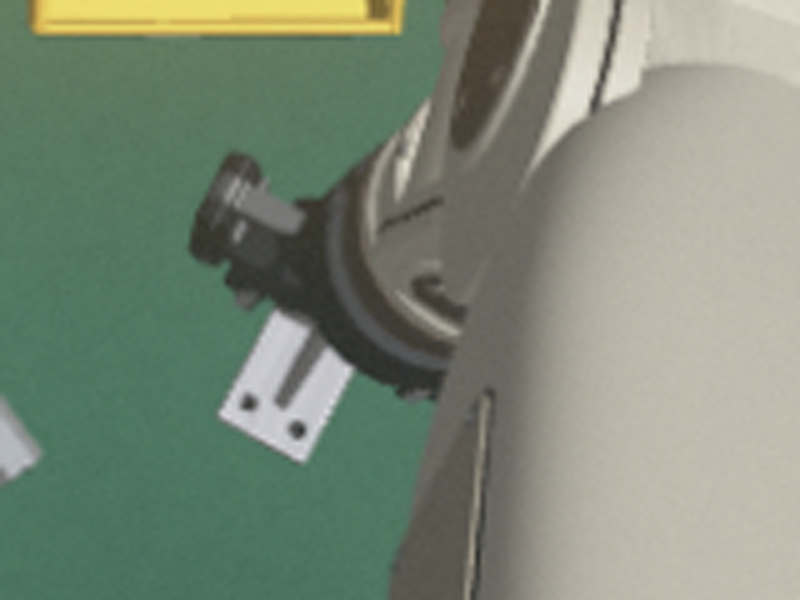

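The fingers straddle the bracket (scene ~(270,210)), with no contact. Going down the last 16 mm and closing.

>>> apply_moves(targets=[0.03, -0.01, 0, 0, 0, 0, 0.7, 0.06, -0.01, 0, 0, 0, 0, 0.7, 0.065, -0.01, 0, 0, 0, 0, 0.7, 0.065, -0.01, 0, 0, 0, 0, 0.7, 0.065, -0.01, 0, 0, 0, 0, 0, 0.065, -0.01, 0, 0, 0, 0, 0, 0.065, -0.01, 0, 0, 0, 0, 0, 0.065, -0.01, 0, 0, 0, 0, 0, 0.065, -0.01, 0, 0, 0, 0, 0])

```text
clock: 8.47
eef_pos: [0.4629, -0.1292, -0.0175]
tool_rot: [-0.376, 0.599, 0.375, 0.6]
ft_force: [-0.8, 0.0, 3.1]
grip_width: 0.0348
```

```bash
python3 go.py .6187 -.2446 .10 64  .6187 -.2446 -.014 64
```

```text
t 8.47 pos [ 0.4629 -0.1292 -0.0175] phi 64.1 J [-16.  24. -22.  44.  -0.  10.] F [-0.8  0.   3.1] w 0.0348
-> ['.6187', '-.2446', '.10', '64'] [-0.469 -0.763 -0.143  0.004  0.     0.003]
-> ['.6187', '-.2446', '-.014', '64'] [-0.013 -0.762 -0.143  0.004  0.     0.003]
```

>>> apply_moves(targets=[-0.06, 0, 0, 0, 0, 0, 0, -0.14, 0, 0, 0, 0, 0, 0, -0.24, 0, 0, 0, 0, 0, 0, -0.34, -0.05, 0, 0, 0, 0, 0, -0.41, -0.13, 0, 0, 0, 0, 0, -0.41, -0.2, 0, 0, 0, 0, 0, -0.41, -0.2, 0, 0, 0, 0, 0])

```text
clock: 9.05
eef_pos: [0.5116, -0.1526, 0.0863]
tool_rot: [-0.377, 0.598, 0.373, 0.601]
ft_force: [0.9, -0.5, 0.5]
grip_width: 0.0348
```

```bash
python3 go.py .630 -.2523 .085 64;python3 pic.py scene s8 180 130 340 250
```

```text
t 9.05 pos [ 0.5116 -0.1526  0.0863] phi 64.1 J [-17.  22.  -6.  61.  -0.   9.] F [ 0.9 -0.5  0.5] w 0.0348
-> ['.630', '-.2523', '.085', '64'] [ 0.009 -0.6   -0.152  0.003  0.002  0.014]
```

View pics/s8.png

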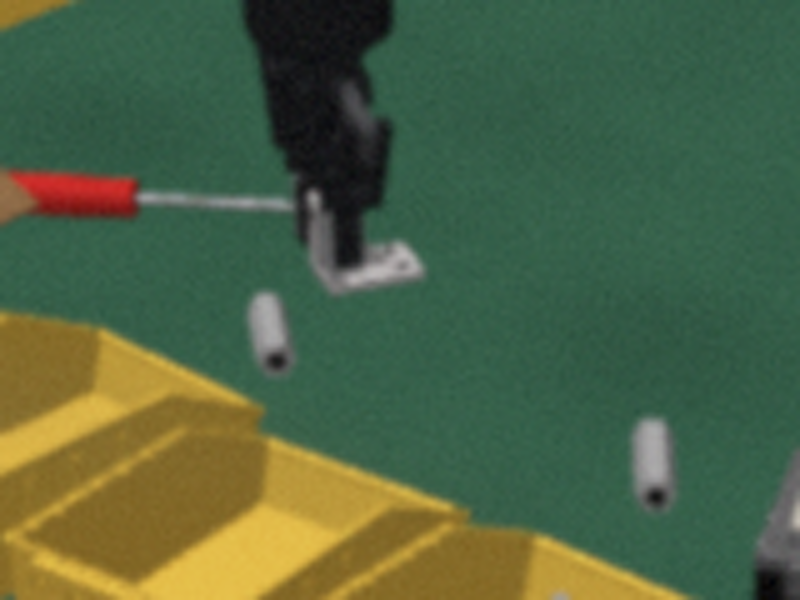

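The bracket (scene ~(250,182)) is held level. Moving over its bin.

>>> apply_moves(targets=[0, -0.12, -0.03, 0, 0, 0, 0, 0, -0.26, -0.07, 0, 0, 0, 0, 0, -0.4, -0.1, 0, 0, 0, 0, 0, -0.52, -0.13, 0, 0, 0, 0, 0, -0.58, -0.15, 0, 0, 0, 0, 0, -0.6, -0.15, 0, 0, 0, 0, 0, -0.6, -0.15, 0, 0, 0, 0, 0, -0.6, -0.15, 0, 0, 0, 0])

```text
clock: 9.77
eef_pos: [0.6242, -0.2489, 0.0832]
tool_rot: [-0.374, 0.6, 0.376, 0.599]
ft_force: [0.5, 0.6, -0.7]
grip_width: 0.0347
```

```bash
python3 go.py .630 -.2523 .0 64 .630 -.2523 -.013 64;python3 pic.py scene s9 130 130 290 250
```

```text
t 9.77 pos [ 0.6242 -0.2489  0.0832] phi 64.1 J [-22.  37.  19.  72.   0.   4.] F [ 0.5  0.6 -0.7] w 0.0347
-> ['.630', '-.2523', '.0', '64'] [ 0.333 -0.028 -0.002  0.005 -0.    -0.007]
-> ['.630', '-.2523', '-.013', '64'] [ 0.385 -0.028 -0.002  0.005 -0.    -0.007]
```

View pics/s9.png

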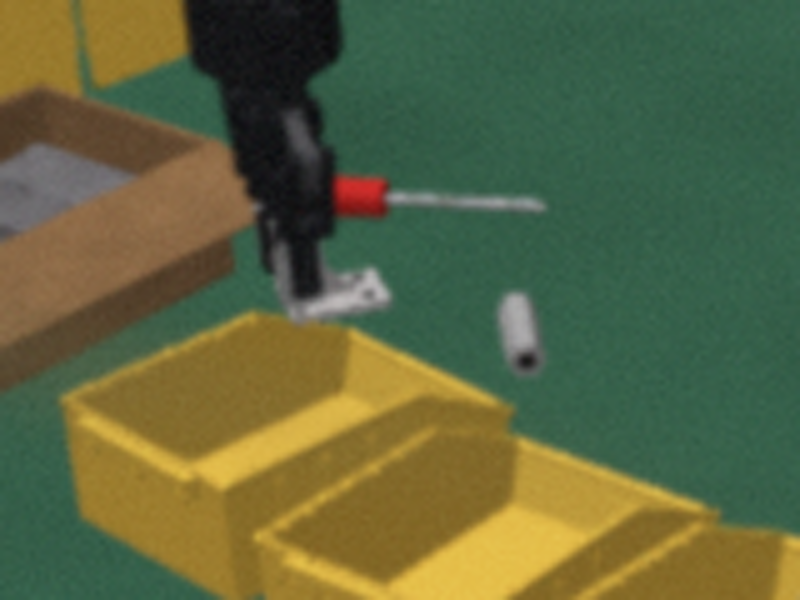

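>>> apply_moves(targets=[0.08, -0.02, 0, 0, 0, 0, 0, 0.16, -0.02, 0, 0, 0, 0, 0, 0.24, -0.02, 0, 0, 0, 0, 0, 0.31, -0.02, 0, 0, 0, 0, 0, 0.35, -0.02, 0, 0, 0, 0, 0, 0.375, -0.02, 0, 0, 0, 0, 0, 0.375, -0.02, 0, 0, 0, 0, 0, 0.375, -0.02, 0, 0, 0, 0, 0])

```text
clock: 10.48
eef_pos: [0.6305, -0.252, -0.0085]
tool_rot: [-0.376, 0.599, 0.375, 0.599]
ft_force: [1.2, 0.3, -0.6]
grip_width: 0.0344
```

```bash
python3 go.py .630 -.2523 -.0145 64;python3 pic.py scene s10 130 130 290 250;python3 pic.py top t10 400 130 640 310
```

```text
t 10.48 pos [ 0.6305 -0.252  -0.0085] phi 64.1 J [-22.  42.  14.  61.   0.   4.] F [ 1.2  0.3 -0.6] w 0.0344
-> ['.630', '-.2523', '-.0145', '64'] [ 0.024  0.001 -0.002  0.005  0.     0.001]
```

View pics/s10.png

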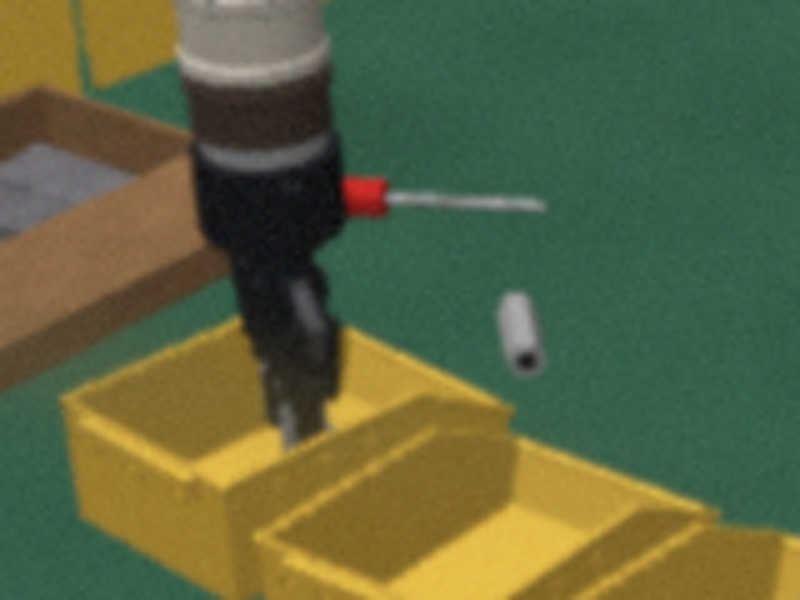

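View pics/t10.png

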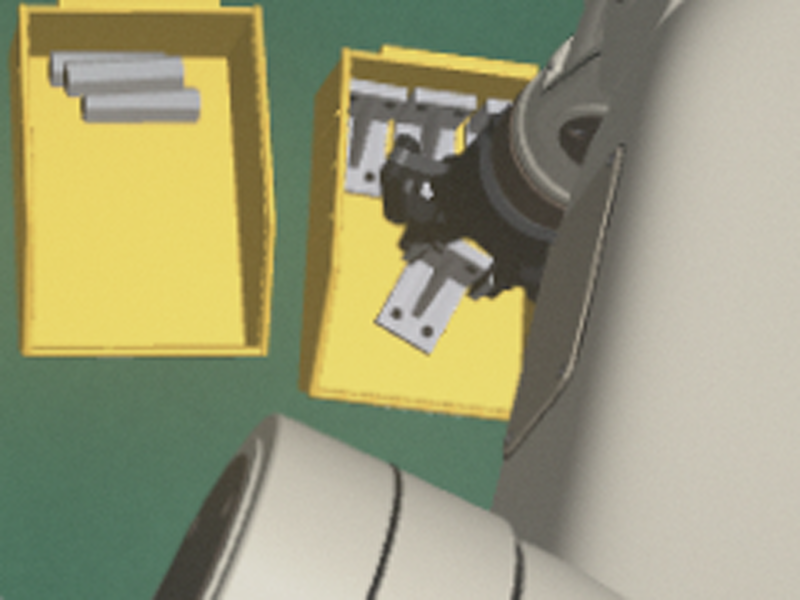

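The bracket is over the bare floor at top ~(530,218), clear of the stock. Setting it down and releasing.

>>> apply_moves(targets=[0.008, 0, 0, 0, 0, 0, 0, 0.014, 0, 0, 0, 0, 0, 0, 0.02, 0, 0, 0, 0, 0, 0, 0.02, 0, 0, 0, 0, 0, 0, 0.02, 0, 0, 0, 0, 0, 0.58, 0.02, 0, 0, 0, 0, 0, 0.58, 0.02, 0, 0, 0, 0, 0, 0.58, 0, 0, 0, 0, 0, 0, 0.58, -0.08, 0, 0, 0, 0, 0, 0.58, -0.2, 0, 0, 0, 0, 0, 0.58, -0.33, 0, 0, 0, 0, 0, 0.58, -0.45, 0, 0, 0, 0, 0, 0.58])

```text
clock: 11.58
eef_pos: [0.6303, -0.2523, 0.1047]
tool_rot: [-0.375, 0.599, 0.375, 0.599]
ft_force: [1.1, -0.4, 0.4]
grip_width: 0.0496
```

```bash
python3 go.py .452 -.2638 .09 -40.7 .452 -.2638 .09 139.3;python3 pic.py scene s11 130 130 290 250
```

```text
t 11.58 pos [ 0.6303 -0.2523  0.1047] phi 64.1 J [-22.  37.  22.  75.  -0.   4.] F [ 1.1 -0.4  0.4] w 0.0496
-> ['.452', '-.2638', '.09', '-40.7'] [ 0.059  0.621 -0.353  3.659 -0.     0.   ]
-> ['.452', '-.2638', '.09', '139.3'] [ 0.059  0.621 -0.353 -2.625 -0.    -0.   ]
```

View pics/s11.png

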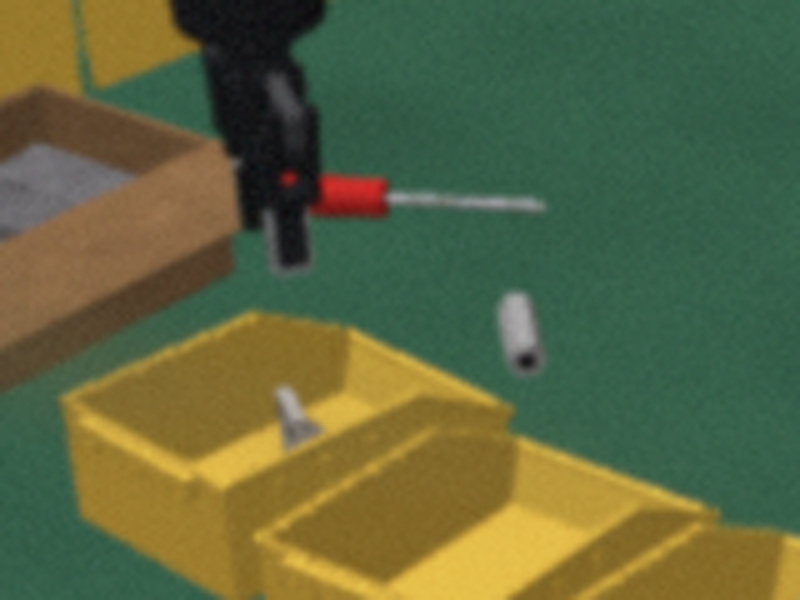

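The bracket stands on its foot in its bin at scene ~(190,214). On to the right nut, turning 75° on the way.

>>> apply_moves(targets=[0, 0.1, -0.05, -0.2, 0, 0, 0.5, 0, 0.2, -0.1, -0.4, 0, 0, 0.5, 0, 0.3, -0.17, -0.6, 0, 0, 0.5, 0, 0.42, -0.24, -0.8, 0, 0, 0.5, 0, 0.52, -0.3, -0.98, 0, 0, 0.5, 0, 0.6, -0.35, -0.98, 0, 0, 0.5])

```text
clock: 12.13
eef_pos: [0.4548, -0.2654, 0.1033]
tool_rot: [-0.51, 0.49, 0.51, 0.49]
ft_force: [-0.8, -0.6, -0.3]
grip_width: 0.0423
```

>>> apply_moves(targets=[0, 0, 0, -0.2, 0, 0, 0.5, 0, 0, 0, -0.4, 0, 0, 0.5, 0, 0, 0, -0.6, 0, 0, 0.5, 0, 0, 0, -0.8, 0, 0, 0.5, 0, 0, 0, -0.98, 0, 0, 0.5, 0, 0, 0, -0.98, 0, 0, 0.5])

```text
clock: 12.63
eef_pos: [0.4573, -0.2657, 0.1035]
tool_rot: [0.614, -0.352, -0.613, -0.352]
ft_force: [-0.0, -0.9, -0.4]
grip_width: 0.0427
```

```bash
python3 go.py .452 -.2638 .05 139.3
```

```text
t 12.63 pos [ 0.4573 -0.2657  0.1035] phi 120.3 J [-30.  21.  -5.  64.  -0. -60.] F [-0.  -0.9 -0.4] w 0.0427
-> ['.452', '-.2638', '.05', '139.3'] [ 0.214  0.015  0.018 -0.662 -0.002  0.   ]
```

>>> apply_moves(targets=[0.07, 0.01, 0.02, -0.22, 0, 0, 0.5, 0.14, 0.015, 0.02, -0.44, 0, 0, 0.5, 0.21, 0.015, 0.02, -0.66, 0, 0, 0.5, 0.28, 0.015, 0.02, -0.66, 0, 0, 0.5, 0.36, 0.015, 0.02, -0.66, 0, 0, 0.5, 0.36, 0.015, 0.02, -0.66, 0, 0, 0.5, 0.36, 0.015, 0.02, -0.66, 0, 0, 0.5])

```text
clock: 13.22
eef_pos: [0.4505, -0.2625, 0.0125]
tool_rot: [-0.662, 0.247, 0.663, 0.247]
ft_force: [0.2, 0.9, 0.2]
grip_width: 0.0425
```

```bash
python3 go.py .452 -.2638 -.022 139.3; python3 pic.py scene s12 180 130 300 220;python3 pic.py top t12 480 230 640 350
```

```text
t 13.22 pos [ 0.4505 -0.2625  0.0125] phi 139.1 J [-30.  25. -13.  52.  -0. -79.] F [0.2 0.9 0.2] w 0.0425
-> ['.452', '-.2638', '-.022', '139.3'] [ 0.138 -0.    -0.008 -0.008  0.005 -0.001]
```

View pics/s12.png

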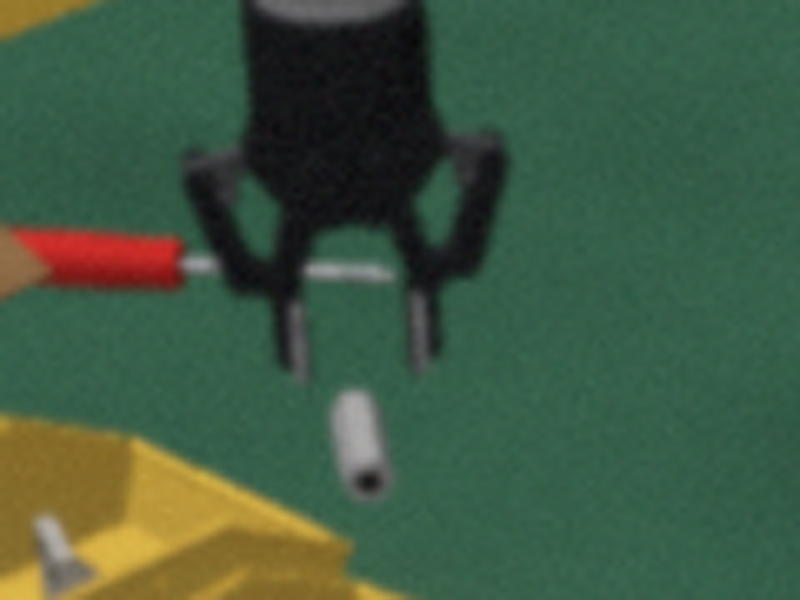

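View pics/t12.png

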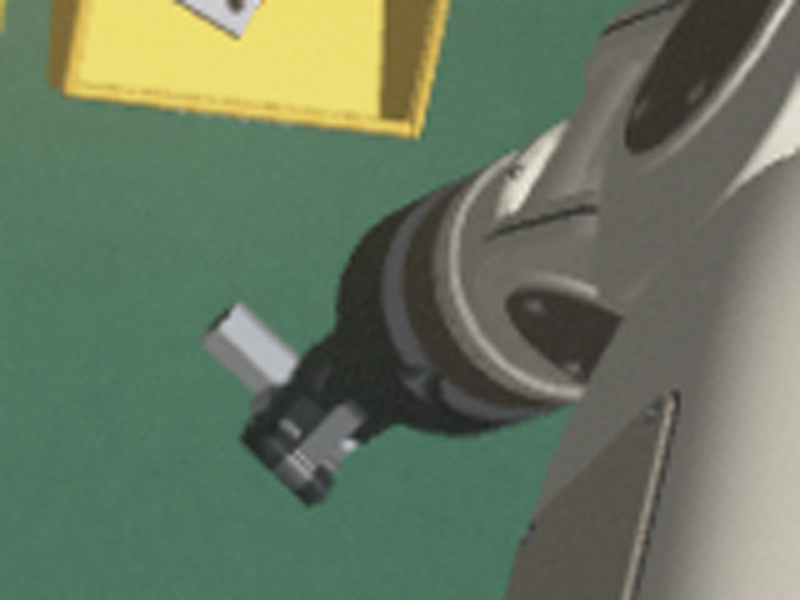

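The open fingers are on either side of the right nut's axis (scene ~(233,195)). Descending and closing.

>>> apply_moves(targets=[0.05, 0, -0.008, 0, 0, 0, 0.5, 0.09, 0, -0.008, 0, 0, 0, 0.5, 0.12, 0, -0.008, 0, 0, 0, 0.5, 0.135, 0, -0.008, 0, 0, 0, 0.5, 0.135, 0, -0.008, 0, 0, 0, 0.5, 0.135, 0, -0.008, 0, 0, 0, 0, 0.135, 0, -0.008, 0, 0, 0, 0, 0.135, 0, -0.008, 0, 0, 0, 0, 0.135, 0, -0.008, 0, 0, 0, 0])

```text
clock: 14.07
eef_pos: [0.4534, -0.2646, -0.02]
tool_rot: [0.663, -0.247, -0.662, -0.247]
ft_force: [-0.7, 0.2, 1.9]
grip_width: 0.0172
```

```bash
python3 go.py  .664 -.0785 .085 183.3
```

```text
t 14.07 pos [ 0.4534 -0.2646 -0.02  ] phi 139.2 J [-30.  28. -15.  47.  -0. -79.] F [-0.7  0.2  1.9] w 0.0172
-> ['.664', '-.0785', '.085', '183.3'] [-0.419 -1.114 -0.151 -1.54  -0.002 -0.   ]
```

>>> apply_moves(targets=[-0.06, 0, 0, 0, 0, 0, 0, -0.14, 0, 0, 0, 0, 0, 0, -0.24, 0, 0, 0, 0, 0, 0, -0.34, -0.05, 0, -0.1, 0, 0, 0, -0.41, -0.14, -0.01, -0.2, 0, 0, 0, -0.43, -0.26, -0.03, -0.35, 0, 0, 0, -0.43, -0.38, -0.05, -0.5, 0, 0, 0, -0.43, -0.5, -0.07, -0.65, 0, 0, 0, -0.43, -0.56, -0.08, -0.77, 0, 0, 0, -0.43, -0.56, -0.08, -0.77, 0, 0, 0])

```text
clock: 14.9
eef_pos: [0.5624, -0.169, 0.0869]
tool_rot: [0.699, -0.113, -0.697, -0.114]
ft_force: [0.3, 0.1, -1.2]
grip_width: 0.0167
```

```bash
python3 go.py  .664 -.0785 .085 183.3; python3 pic.py scene s13 160 130 320 250
```

```text
t 14.90 pos [ 0.5624 -0.169   0.0869] phi 161.6 J [-17.  27.   3.  65.   0. -88.] F [ 0.3  0.1 -1.2] w 0.0167
-> ['.664', '-.0785', '.085', '183.3'] [ 0.009 -0.472 -0.271 -0.759 -0.004  0.002]
```

View pics/s13.png

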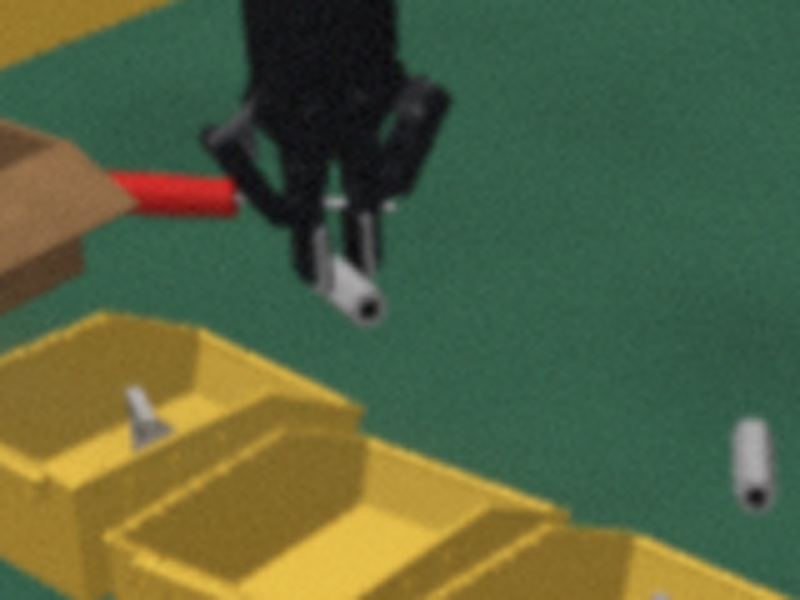

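The nut is held between the pads at scene ~(232,188). Continuing over the nut bin.

>>> apply_moves(targets=[0, -0.08, -0.04, -0.12, 0, 0, 0, 0, -0.18, -0.1, -0.3, 0, 0, 0, 0, -0.28, -0.16, -0.48, 0, 0, 0, 0, -0.38, -0.22, -0.65, 0, 0, 0, 0, -0.45, -0.26, -0.76, 0, 0, 0, 0, -0.47, -0.27, -0.76, 0, 0, 0, 0, -0.47, -0.27, -0.76, 0, 0, 0, 0, -0.47, -0.27, -0.76, 0, 0, 0])

```text
clock: 15.62
eef_pos: [0.6601, -0.083, 0.0864]
tool_rot: [-0.706, -0.018, 0.708, -0.018]
ft_force: [-0.6, 0.4, -0.4]
grip_width: 0.0168
```

```bash
python3 go.py  .664 -.0785 -.017 183.3; python3 pic.py scene s14 160 130 320 250
```

```text
t 15.62 pos [ 0.6601 -0.083   0.0864] phi -177.1 J [  -7.   36.   18.   72.   -0. -100.] F [-0.6  0.4 -0.4] w 0.0168
-> ['.664', '-.0785', '-.017', '183.3'] [ 0.414 -0.017 -0.017 -0.015  0.004 -0.001]
```

View pics/s14.png

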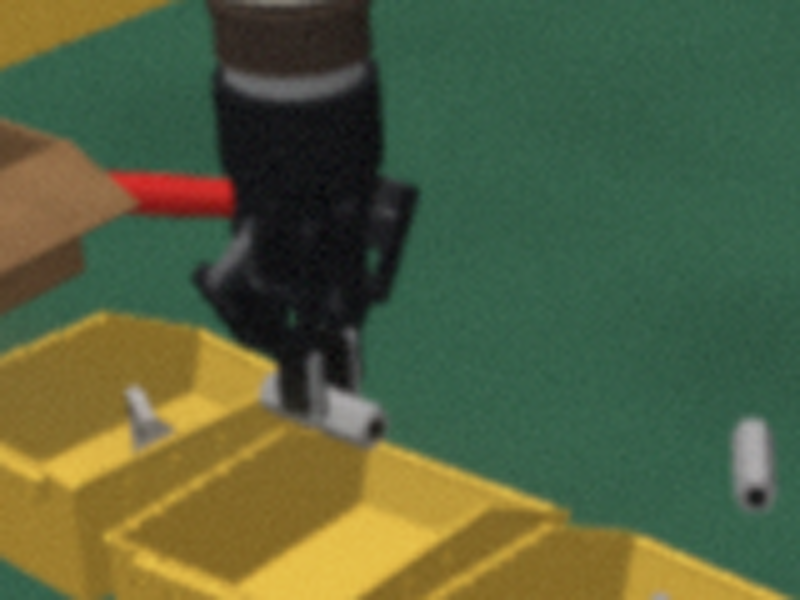

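>>> apply_moves(targets=[0.08, -0.01, -0.01, 0, 0, 0, 0, 0.16, -0.01, -0.01, 0, 0, 0, 0, 0.24, -0.01, -0.01, 0, 0, 0, 0, 0.32, -0.01, -0.01, 0, 0, 0, 0, 0.37, -0.01, -0.01, 0, 0, 0, 0, 0.39, -0.01, -0.01, 0, 0, 0, 0, 0.39, -0.01, -0.01, 0, 0, 0, 0, 0.39, -0.01, -0.01, 0, 0, 0, 0])

```text
clock: 16.33
eef_pos: [0.6639, -0.08, -0.0098]
tool_rot: [0.707, 0.018, -0.707, 0.018]
ft_force: [0.1, 0.2, -0.2]
grip_width: 0.0165
```

```bash
python3 go.py  .664 -.0785 -.017 183.3; python3 pic.py top t15 370 110 530 230
```

```text
t 16.33 pos [ 0.6639 -0.08   -0.0098] phi -177.1 J [  -7.   41.   11.   60.   -0. -100.] F [ 0.1  0.2 -0.2] w 0.0165
-> ['.664', '-.0785', '-.017', '183.3'] [ 0.029 -0.006 -0.001 -0.012 -0.001 -0.   ]
```

View pics/t15.png

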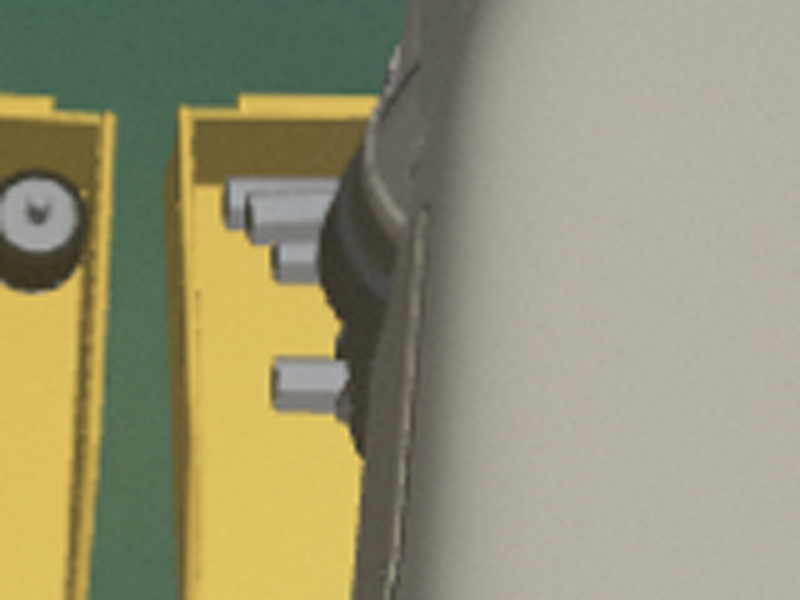

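The held nut (top ~(431,187)) is clear of the stock at row 162. Lowering and releasing.

>>> apply_moves(targets=[0.01, 0, 0, 0, 0, 0, 0, 0.018, 0, 0, 0, 0, 0, 0, 0.026, 0, 0, 0, 0, 0, 0, 0.026, 0, 0, 0, 0, 0, 0, 0.026, 0, 0, 0, 0, 0, 0.4, 0.026, 0, 0, 0, 0, 0, 0.4, 0.026, 0, 0, 0, 0, 0, 0.4, 0.01, 0, 0, 0, 0, 0, 0.4, -0.08, 0, 0, 0, 0, 0, 0.4, -0.2, 0, 0, 0, 0, 0, 0.4, -0.33, 0, 0, 0, 0, 0, 0.4, -0.45, 0, 0, 0, 0, 0, 0.4])

```text
clock: 17.38
eef_pos: [0.6636, -0.0793, 0.1037]
tool_rot: [0.707, 0.019, -0.707, 0.019]
ft_force: [0.8, 0.3, -0.4]
grip_width: 0.0341
```

```bash
python3 go.py .430 0.0 .09 129.8 ;python3 pic.py scene s16 160 150 320 270
```

```text
t 17.38 pos [ 0.6636 -0.0793  0.1037] phi -177.0 J [  -7.   36.   20.   74.    0. -100.] F [ 0.8  0.3 -0.4] w 0.0341
-> ['.430', '0.0', '.09', '129.8'] [ 0.055 -0.366  0.917  1.857 -0.     0.   ]
```

View pics/s16.png

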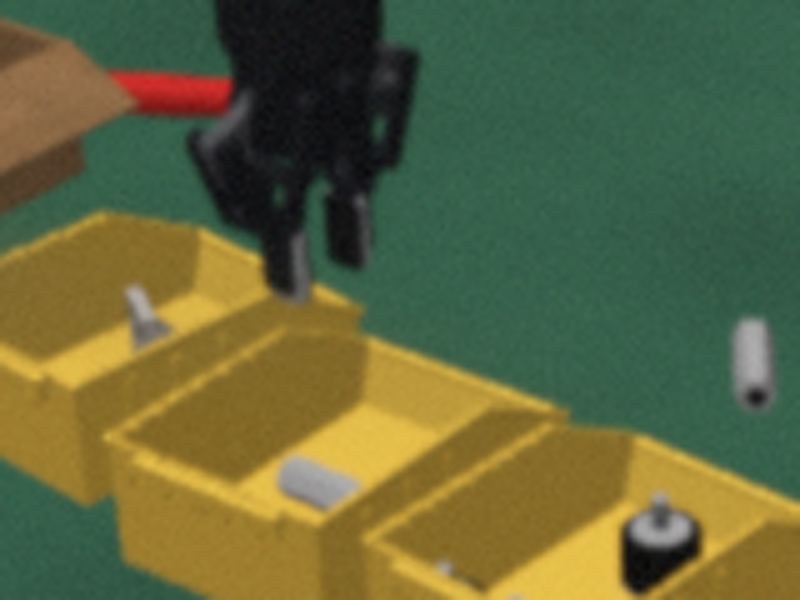

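The nut lies in its bin at scene ~(223,247). Next, the left nut.

>>> apply_moves(targets=[0, -0.04, 0.1, 0.2, 0, 0, 0.5, 0, -0.1, 0.25, 0.4, 0, 0, 0.5, 0, -0.16, 0.4, 0.6, 0, 0, 0.5, 0, -0.22, 0.55, 0.8, 0, 0, 0.5, 0, -0.28, 0.7, 0.95, 0, 0, 0.5, 0, -0.34, 0.84, 0.95, 0, 0, 0.5, 0, -0.366, 0.917, 0.95, 0, 0, 0.5, 0, -0.366, 0.917, 0.95, 0, 0, 0.5])

```text
clock: 18.1
eef_pos: [0.4248, 0.001, 0.102]
tool_rot: [-0.69, 0.148, 0.693, 0.148]
ft_force: [-1.1, 0.8, 0.7]
grip_width: 0.0425
```

```bash
python3 go.py .430 0.0 .012 129.8
```

```text
t 18.10 pos [0.4248 0.001  0.102 ] phi 155.9 J [  0.  10. -20.  60.   0. -66.] F [-1.1  0.8  0.7] w 0.0425
-> ['.430', '0.0', '.012', '129.8'] [ 0.36  -0.005 -0.022  0.91   0.006 -0.004]
```

>>> apply_moves(targets=[0.05, 0, -0.02, 0.2, 0, 0, 0.5, 0.1, 0, -0.02, 0.4, 0, 0, 0.5, 0.17, 0, -0.02, 0.6, 0, 0, 0.5, 0.25, 0, -0.02, 0.8, 0, 0, 0.5, 0.33, 0, -0.02, 0.91, 0, 0, 0.5, 0.36, 0, -0.02, 0.91, 0, 0, 0.5, 0.36, 0, -0.02, 0.91, 0, 0, 0.5])

```text
clock: 18.68
eef_pos: [0.4335, -0.0022, 0.0105]
tool_rot: [-0.639, 0.301, 0.641, 0.299]
ft_force: [0.3, 1.1, 0.3]
grip_width: 0.0422
```

```bash
python3 go.py .430 0.0 -.022 129.8; python3 pic.py scene s17 250 160 370 250;python3 pic.py top t17 340 250 460 340
```

```text
t 18.68 pos [ 0.4335 -0.0022  0.0105] phi 129.8 J [ -0.  17. -27.  46.  -0. -40.] F [0.3 1.1 0.3] w 0.0422
-> ['.430', '0.0', '-.022', '129.8'] [ 0.13   0.005  0.015 -0.     0.004 -0.005]
```

View pics/s17.png

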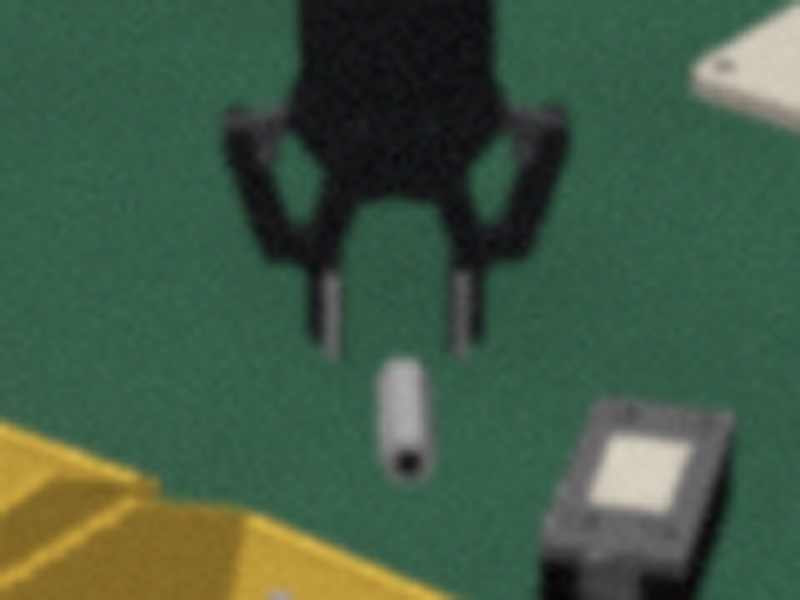

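View pics/t17.png

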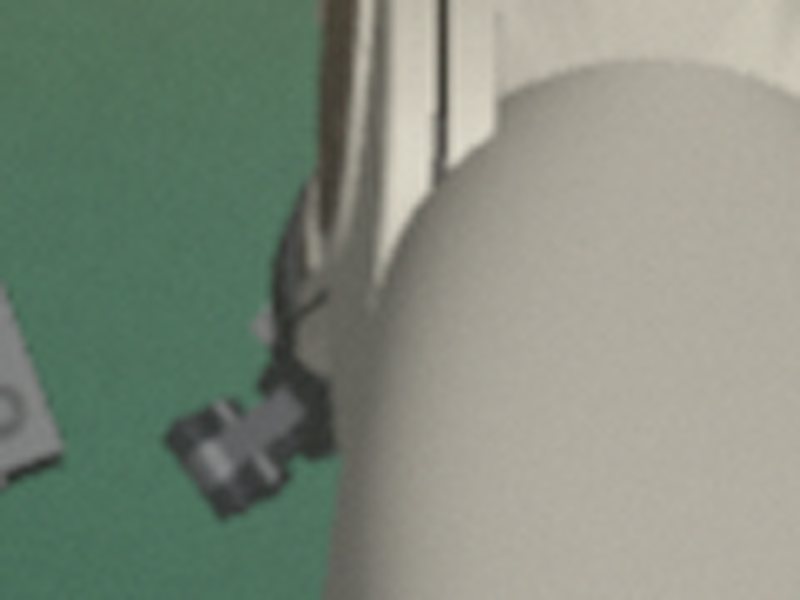

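The jaws are centred on the left nut's axis (scene ~(310,222)). Going down and closing.

>>> apply_moves(targets=[0.04, 0.005, 0.01, 0, 0, 0, 0.5, 0.08, 0.005, 0.01, 0, 0, 0, 0.5, 0.11, 0.005, 0.01, 0, 0, 0, 0.5, 0.128, 0.005, 0.01, 0, 0, 0, 0.5, 0.128, 0.005, 0.01, 0, 0, 0, 0.5, 0.128, 0.005, 0.01, 0, 0, 0, 0, 0.128, 0.005, 0.01, 0, 0, 0, 0, 0.128, 0.005, 0.01, 0, 0, 0, 0, 0.128, 0.005, 0.01, 0, 0, 0, 0])

```text
clock: 19.53
eef_pos: [0.4326, -0.0008, -0.0193]
tool_rot: [0.64, -0.3, -0.64, -0.301]
ft_force: [-1.3, 0.4, 4.7]
grip_width: 0.0159
```

```bash
python3 go.py  .614 -.0805 .085 183.3
```

```text
t 19.53 pos [ 0.4326 -0.0008 -0.0193] phi 129.7 J [ -0.  20. -29.  41.   0. -40.] F [-1.3  0.4  4.7] w 0.0159
-> ['.614', '-.0805', '.085', '183.3'] [-0.417 -0.355 -0.709 -1.87  -0.002  0.002]
```

>>> apply_moves(targets=[-0.06, 0, 0, 0, 0, 0, 0, -0.14, 0, 0, 0, 0, 0, 0, -0.24, 0, 0, 0, 0, 0, 0, -0.34, -0.02, -0.04, -0.1, 0, 0, 0, -0.42, -0.06, -0.12, -0.25, 0, 0, 0, -0.43, -0.1, -0.21, -0.42, 0, 0, 0, -0.43, -0.14, -0.28, -0.6, 0, 0, 0, -0.43, -0.18, -0.35, -0.78, 0, 0, 0, -0.43, -0.2, -0.4, -0.95, 0, 0, 0, -0.43, -0.2, -0.4, -0.95, 0, 0, 0])

```text
clock: 20.37
eef_pos: [0.537, -0.0471, 0.0874]
tool_rot: [0.694, -0.141, -0.692, -0.141]
ft_force: [1.1, -0.1, -0.8]
grip_width: 0.0156
```

```bash
python3 go.py  .614 -.0805 .085 183.3; python3 pic.py scene s18 220 130 380 250
```

```text
t 20.37 pos [ 0.537  -0.0471  0.0874] phi 157.0 J [ -5.  22.  -5.  62.  -0. -72.] F [ 1.1 -0.1 -0.8] w 0.0156
-> ['.614', '-.0805', '.085', '183.3'] [ 0.01   0.002 -0.336 -0.919 -0.005 -0.001]
```

View pics/s18.png

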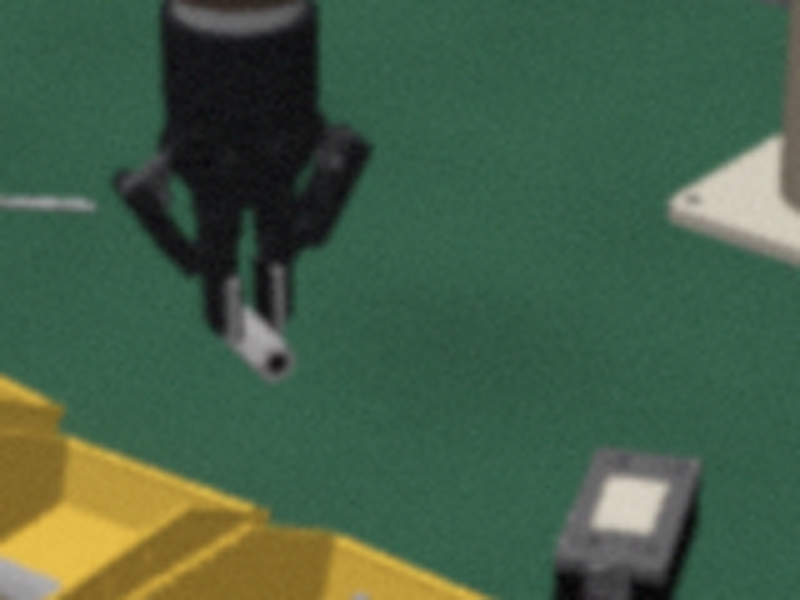

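The nut is held at scene ~(272,199).

>>> apply_moves(targets=[0, 0, -0.05, -0.15, 0, 0, 0, 0, 0, -0.12, -0.35, 0, 0, 0, 0, 0, -0.2, -0.55, 0, 0, 0, 0, 0, -0.27, -0.75, 0, 0, 0, 0, 0, -0.32, -0.92, 0, 0, 0, 0, 0, -0.335, -0.92, 0, 0, 0, 0, 0, -0.335, -0.92, 0, 0, 0, 0, 0, -0.335, -0.92, 0, 0, 0])

```text
clock: 21.08
eef_pos: [0.61, -0.0782, 0.087]
tool_rot: [-0.706, -0.02, 0.708, -0.019]
ft_force: [-0.5, 0.2, -0.7]
grip_width: 0.0159
```

```bash
python3 go.py  .614 -.0805 -.0165 183.3; python3 pic.py scene s19 160 150 320 270
```

```text
t 21.08 pos [ 0.61   -0.0782  0.087 ] phi -176.8 J [  -7.   31.    8.   68.    0. -100.] F [-0.5  0.2 -0.7] w 0.0159
-> ['.614', '-.0805', '-.0165', '183.3'] [ 0.414  0.01  -0.016 -0.005  0.004  0.001]
```

View pics/s19.png

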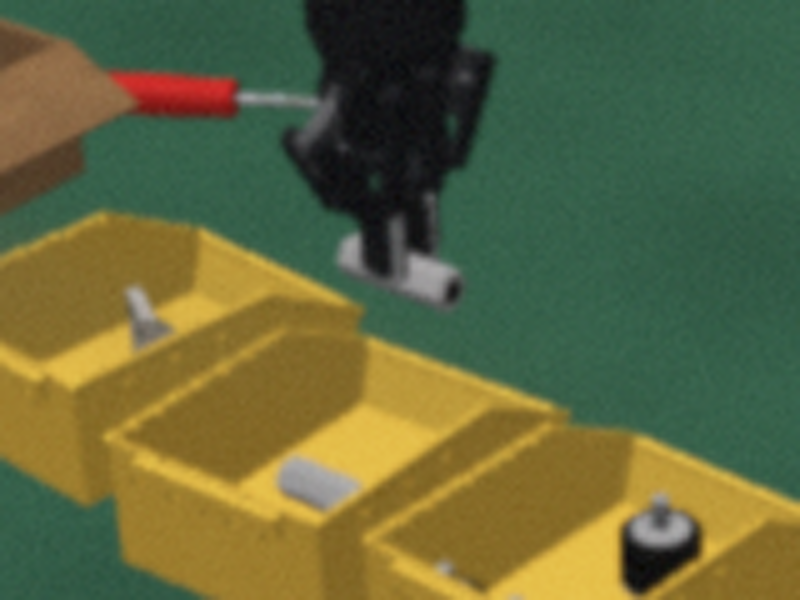

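The held nut is parallel to the first and nearer the lip. Lowering in two steps.

>>> apply_moves(targets=[0.08, 0, -0.015, 0, 0, 0, 0, 0.16, 0.005, -0.015, 0, 0, 0, 0, 0.24, 0.005, -0.015, 0, 0, 0, 0, 0.32, 0.005, -0.015, 0, 0, 0, 0, 0.37, 0.005, -0.015, 0, 0, 0, 0, 0.39, 0.005, -0.015, 0, 0, 0, 0, 0.39, 0.005, -0.015, 0, 0, 0, 0, 0.39, 0.005, -0.015, 0, 0, 0, 0])

```text
clock: 21.8
eef_pos: [0.6151, -0.0795, -0.0095]
tool_rot: [0.707, 0.02, -0.707, 0.02]
ft_force: [-0.1, -0.2, -1.1]
grip_width: 0.0154
```

```bash
python3 go.py  .614 -.0805 -.0165 183.3
```

```text
t 21.80 pos [ 0.6151 -0.0795 -0.0095] phi -176.7 J [  -7.   36.    2.   56.    0. -101.] F [-0.1 -0.2 -1.1] w 0.0154
-> ['.614', '-.0805', '-.0165', '183.3'] [ 0.028  0.004  0.005 -0.001 -0.     0.   ]
```

>>> apply_moves(targets=[0.01, 0, 0, 0, 0, 0, 0, 0.018, 0, 0, 0, 0, 0, 0, 0.026, 0, 0, 0, 0, 0, 0, 0.026, 0, 0, 0, 0, 0, 0, 0.026, 0, 0, 0, 0, 0, 0.38, 0.026, 0, 0, 0, 0, 0, 0.38, 0.026, 0, 0, 0, 0, 0, 0.38, 0.01, 0, 0, 0, 0, 0, 0.38, -0.08, 0, 0, 0, 0, 0, 0.38, -0.2, 0, 0, 0, 0, 0, 0.38, -0.33, 0, 0, 0, 0, 0, 0.38, -0.45, 0, 0, 0, 0, 0, 0.38])

```text
clock: 22.8
eef_pos: [0.6151, -0.0797, 0.1042]
tool_rot: [-0.707, -0.02, 0.707, -0.02]
ft_force: [0.9, 0.5, 0.4]
grip_width: 0.0323
```

```bash
python3 go.py .4462 .1252 .09 114.5 ;python3 pic.py scene s20 160 150 320 270
```

```text
t 22.80 pos [ 0.6151 -0.0797  0.1042] phi -176.7 J [  -7.   30.   10.   70.   -0. -101.] F [0.9 0.5 0.4] w 0.0323
-> ['.4462', '.1252', '.09', '114.5'] [ 0.057 -0.857  0.627  2.401  0.    -0.   ]
```

View pics/s20.png

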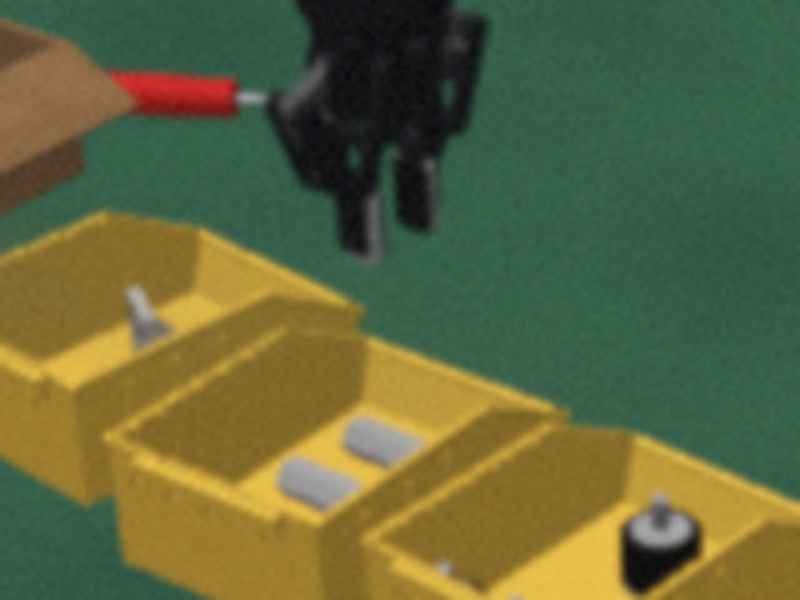

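Both nuts lie side by side on the floor at scene ~(223,247) and (236,238). Now the case.

>>> apply_moves(targets=[0, -0.08, 0.06, 0.2, 0, 0, 0.7, 0, -0.2, 0.14, 0.4, 0, 0, 0.8, 0, -0.32, 0.23, 0.6, 0, 0, 1, 0, -0.44, 0.32, 0.8, 0, 0, 1, 0, -0.56, 0.41, 0.95, 0, 0, 1, 0, -0.68, 0.5, 0.95, 0, 0, 1, 0, -0.8, 0.58, 0.95, 0, 0, 1, 0, -0.857, 0.627, 0.95, 0, 0, 1])

```text
clock: 23.52
eef_pos: [0.4439, 0.1275, 0.1028]
tool_rot: [-0.692, 0.145, 0.692, 0.146]
ft_force: [0.1, 0.8, -0.0]
grip_width: 0.0854
```

>>> apply_moves(targets=[0, 0, 0, 0.2, 0, 0, 1, 0, 0, 0, 0.4, 0, 0, 1, 0, 0, 0, 0.6, 0, 0, 1, 0, 0, 0, 0.8, 0, 0, 1, 0, 0, 0, 0.95, 0, 0, 1, 0, 0, 0, 0.95, 0, 0, 1])

```text
clock: 24.02
eef_pos: [0.4466, 0.1253, 0.1028]
tool_rot: [0.638, -0.305, -0.638, -0.306]
ft_force: [0.6, -0.8, -0.3]
grip_width: 0.0855
```

```bash
python3 go.py .4462 .1252 .05 114.5
```

```text
t 24.02 pos [0.4466 0.1253 0.1028] phi 128.8 J [ 16.  14. -15.  61.  -0. -23.] F [ 0.6 -0.8 -0.3] w 0.0855
-> ['.4462', '.1252', '.05', '114.5'] [ 0.211  0.002  0.001  0.499 -0.     0.001]
```

>>> apply_moves(targets=[0.06, 0, 0, 0.2, 0, 0, 1, 0.14, 0, 0, 0.4, 0, 0, 1, 0.21, 0, 0, 0.5, 0, 0, 1, 0.21, 0, 0, 0.5, 0, 0, 1, 0.21, 0, 0, 0.5, 0, 0, 1])

```text
clock: 24.43
eef_pos: [0.4455, 0.1249, 0.0495]
tool_rot: [-0.595, 0.382, 0.596, 0.381]
ft_force: [0.5, -0.2, 0.9]
grip_width: 0.0856
```

```bash
python3 go.py .446 .126 -.018 114.5;python3 pic.py scene s21 280 160 420 265;python3 pic.py top t21 260 240 420 360
```

```text
t 24.43 pos [0.4455 0.1249 0.0495] phi 114.7 J [ 16.  17. -20.  53.   0.  -9.] F [ 0.5 -0.2  0.9] w 0.0856
-> ['.446', '.126', '-.018', '114.5'] [ 0.27  -0.004  0.003  0.006  0.001 -0.005]
```

View pics/s21.png

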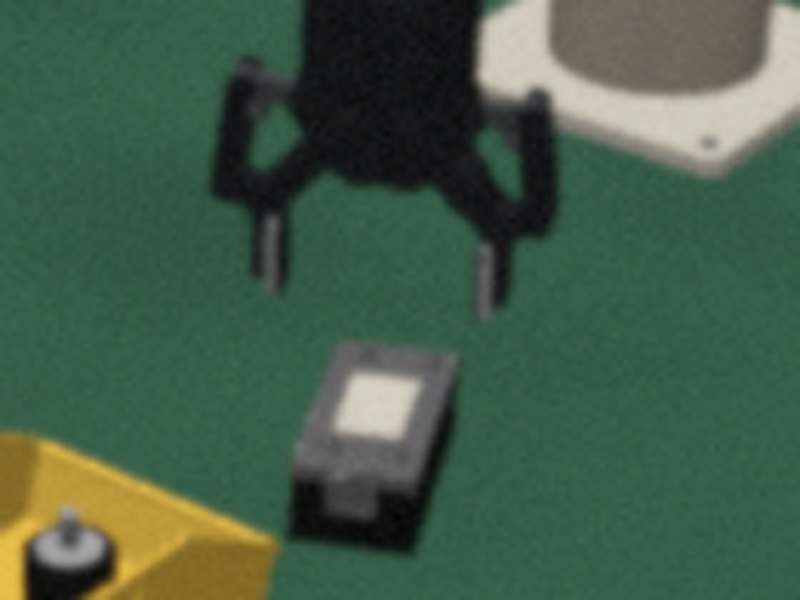

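View pics/t21.png

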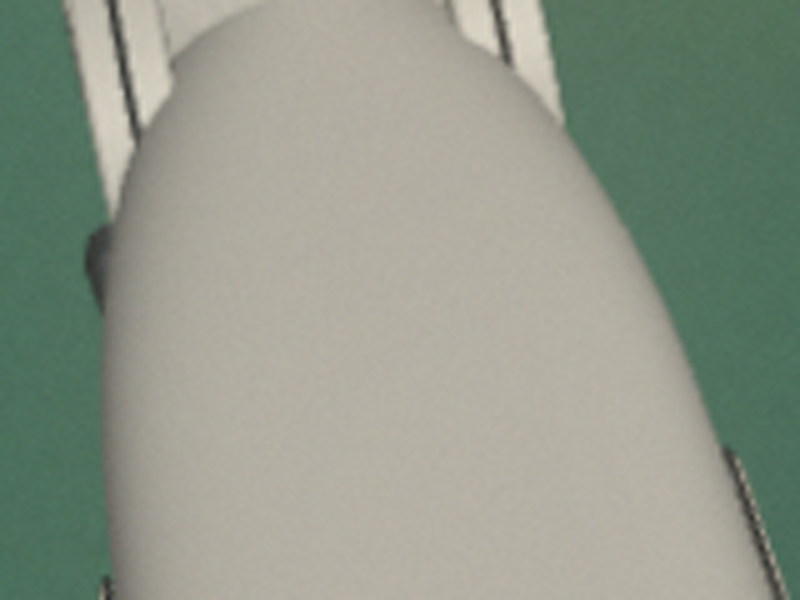

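The open fingers are above and either side of the loose case (scene ~(345,236)), which is unmoved. Descending in two stages.

>>> apply_moves(targets=[0.05, 0, 0.004, 0, 0, 0, 1, 0.1, 0, 0.004, 0, 0, 0, 1, 0.15, 0, 0.004, 0, 0, 0, 1, 0.2, 0, 0.004, 0, 0, 0, 1, 0.24, 0, 0.004, 0, 0, 0, 1, 0.265, 0, 0.004, 0, 0, 0, 1, 0.265, 0, 0.004, 0, 0, 0, 1, 0.265, 0, 0.004, 0, 0, 0, 1])

```text
clock: 25.2
eef_pos: [0.4466, 0.1263, -0.0156]
tool_rot: [0.595, -0.382, -0.595, -0.382]
ft_force: [0.1, 0.0, -0.3]
grip_width: 0.0853
```

```bash
python3 go.py .446 .126 -.018 114.5;python3 pic.py scene s22 280 160 420 265
```

```text
t 25.20 pos [ 0.4466  0.1263 -0.0156] phi 114.6 J [ 16.  22. -24.  44.  -0.  -9.] F [ 0.1  0.  -0.3] w 0.0853
-> ['.446', '.126', '-.018', '114.5'] [ 0.009  0.003  0.     0.002 -0.     0.002]
```

View pics/s22.png

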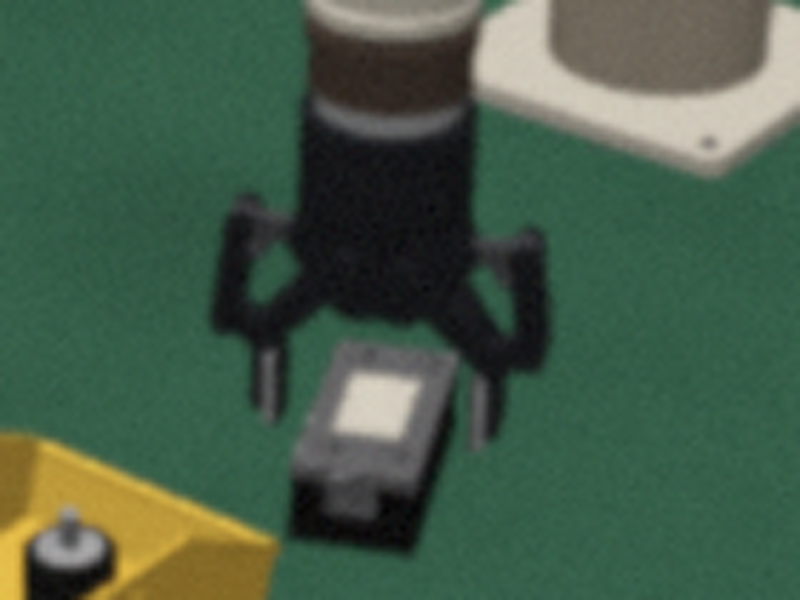

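The fingers straddle the case's middle. Closing.

>>> apply_moves(targets=[0.008, 0, 0, 0, 0, 0, 1, 0.008, 0, 0, 0, 0, 0, 0, 0.008, 0, 0, 0, 0, 0, 0, 0.008, 0, 0, 0, 0, 0, 0, 0.008, 0, 0, 0, 0, 0, 0, 0.008, 0, 0, 0, 0, 0, 0, 0.008, 0, 0, 0, 0, 0, 0])

```text
clock: 25.83
eef_pos: [0.4466, 0.1263, -0.0177]
tool_rot: [0.595, -0.382, -0.595, -0.383]
ft_force: [-0.9, -1.5, 6.0]
grip_width: 0.055
```

```bash
python3 go.py .4462 .1252 .065 114.5
```

```text
t 25.83 pos [ 0.4466  0.1263 -0.0177] phi 114.5 J [ 16.  22. -24.  43.   0.  -9.] F [-0.9 -1.5  6. ] w 0.0550
-> ['.4462', '.1252', '.065', '114.5'] [-0.331  0.003 -0.003  0.001 -0.     0.002]
```

>>> apply_moves(targets=[-0.04, 0, 0, 0, 0, 0, 0, -0.1, 0, 0, 0, 0, 0, 0, -0.18, 0, 0, 0, 0, 0, 0, -0.26, 0, 0, 0, 0, 0, 0, -0.33, 0, 0, 0, 0, 0, 0, -0.36, 0, 0, 0, 0, 0, 0, -0.36, 0, 0, 0, 0, 0, 0, -0.36, 0, 0, 0, 0, 0, 0])

```text
clock: 26.5
eef_pos: [0.4458, 0.126, 0.0712]
tool_rot: [-0.595, 0.382, 0.595, 0.382]
ft_force: [-0.4, 0.2, -0.9]
grip_width: 0.0548
```

```bash
python3 go.py .6528 .2521 .07 84.2;python3 pic.py scene s23 280 140 420 245
```

```text
t 26.50 pos [0.4458 0.126  0.0712] phi 114.5 J [ 16.  16. -18.  57.  -0.  -9.] F [-0.4  0.2 -0.9] w 0.0548
-> ['.6528', '.2521', '.07', '84.2'] [ 0.005 -0.963  0.115  1.059 -0.    -0.001]
```

View pics/s23.png

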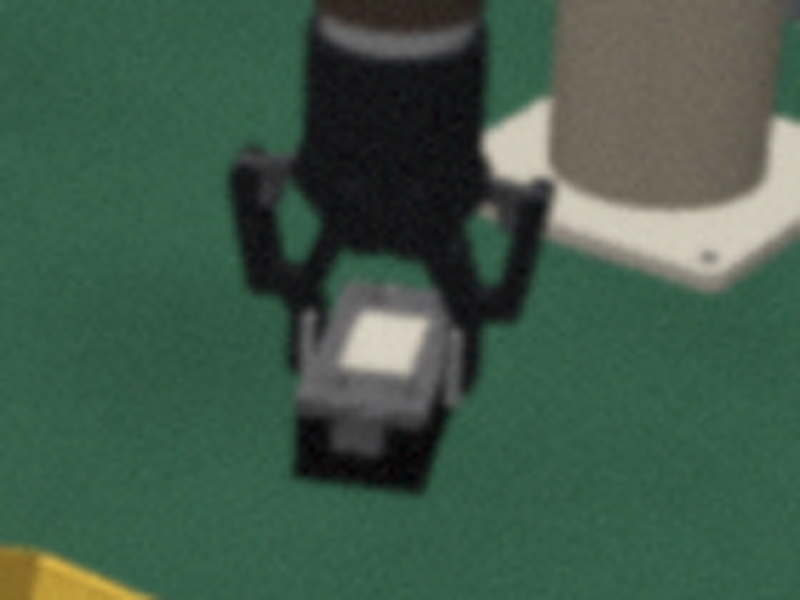

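The case is held level at scene ~(345,205), 55 mm wide in the jaws. Moving toward the twin, bottom at about z = 0.09.

>>> apply_moves(targets=[0, -0.05, 0.01, 0.05, 0, 0, 0, 0, -0.13, 0.02, 0.15, 0, 0, 0, 0, -0.23, 0.03, 0.26, 0, 0, 0, 0, -0.33, 0.04, 0.37, 0, 0, 0, 0, -0.43, 0.05, 0.48, 0, 0, 0, 0, -0.53, 0.06, 0.59, 0, 0, 0, 0, -0.63, 0.075, 0.7, 0, 0, 0, 0, -0.73, 0.09, 0.8, 0, 0, 0, 0, -0.82, 0.1, 0.89, 0, 0, 0, 0, -0.9, 0.11, 0.95, 0, 0, 0, 0, -0.94, 0.115, 0.98, 0, 0, 0, 0, -0.955, 0.115, 1, 0, 0, 0])

```text
clock: 27.55
eef_pos: [0.6513, 0.252, 0.0684]
tool_rot: [-0.481, 0.519, 0.482, 0.517]
ft_force: [-0.1, 0.5, -1.7]
grip_width: 0.0549
```

```bash
python3 go.py .653 .253 .07 84.2
```

```text
t 27.55 pos [0.6513 0.252  0.0684] phi 85.9 J [21. 41. 24. 73.  0. 25.] F [-0.1  0.5 -1.7] w 0.0549
-> ['.653', '.253', '.07', '84.2'] [-0.006 -0.006  0.004  0.059 -0.003 -0.006]
```

>>> apply_moves(targets=[0, -0.004, 0.004, 0.06, 0, 0, 0, 0, -0.004, 0.004, 0.06, 0, 0, 0, 0, -0.004, 0.004, 0.06, 0, 0, 0])

```text
clock: 27.8
eef_pos: [0.6512, 0.2517, 0.0701]
tool_rot: [-0.474, 0.526, 0.474, 0.524]
ft_force: [-0.2, -0.2, -2.1]
grip_width: 0.055
```

```bash
python3 pic.py scene s24 260 190 420 310; python3 pic.py top t24 210 120 330 210; python3 go.py .653 .253 .07 84.2
python3 - <<'E'
from h import *
p=np.load('s24_p.npy').astype(int);g=p.sum(2)/3
d=np.load('s24_d.npy');P=cloud('scene',d)
M=np.zeros((480,640),np.uint8);x0,y0,x1,y1=300,220,380,310;M[y0:y1,x0:x1]=(g>145)[y0:y1,x0:x1]
k,l,s,c=cv2.connectedComponentsWithStats(M)
for i in range(1,k):
    if s[i,4]>60:
        z=np.nanmedian(P[l==i][:,2]);v,u=np.nonzero(l==i);W=onz('scene',np.c_[u,v],.126)[:,:2]*1000
        print(s[i],c[i],'z',z,onz('scene',[c[i]],.126),cv2.minAreaRect(W.astype(np.float32)))
p=np.load('scene0_p.npy').astype(int);g=p.sum(2)/3
M=np.zeros((480,640),np.uint8);x0,y0,x1,y1=310,270,370,315;M[y0:y1,x0:x1]=(g>145)[y0:y1,x0:x1];v,u=np.nonzero(M);print('twin',len(u),cv2.minAreaRect((onz('scene',np.c_[u,v],.04)[:,:2]*1000).astype(np.float32)),onz('scene',[[u.mean(),v.mean()]],.04))
E
```

```text
t 27.90 pos [0.6515 0.2518 0.071 ] phi 84.2 J [21. 41. 24. 73. -0. 27.] F [ 0.   0.6 -1.5] w 0.0546
-> ['.653', '.253', '.07', '84.2'] [ 0.004 -0.005  0.005 -0.    -0.002 -0.003]
[327 247  19  15 174] [337.3276 254.0747] z 0.12678654675142131 [[0.6524 0.2501 0.126 ]] ((648.6787719726562, 251.52078247070312), (31.822465896606445, 51.300079345703125), 85.76567840576172)
[326 281  24  15 202] [337.8465 287.6634] z 0.03894566944137612 [[0.748  0.3208 0.126 ]] ((747.1444702148438, 320.3957824707031), (28.32520866394043, 46.48143768310547), 84.56687927246094)
twin 204 ((652.2308349609375, 254.62684631347656), (31.72719383239746, 52.19488525390625), 83.64708709716797) [[0.6527 0.2545 0.04  ]]
```

View pics/s24.png

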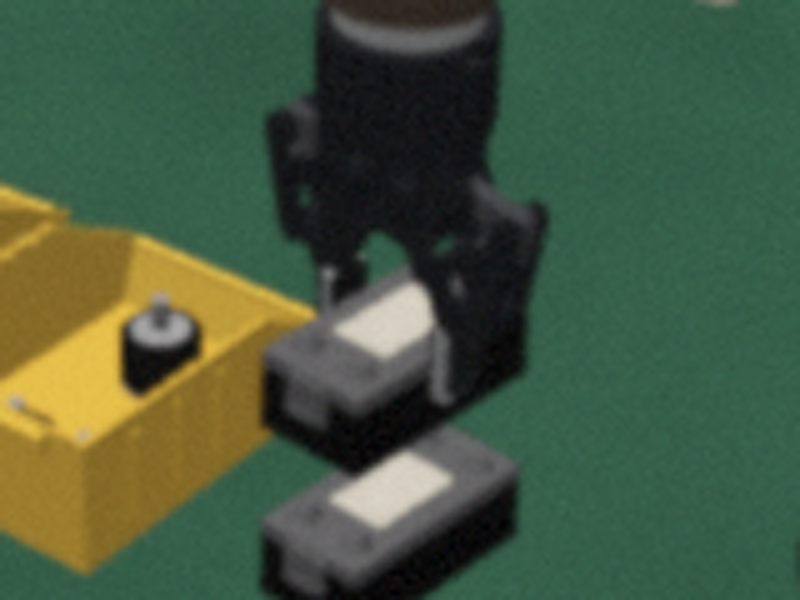

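View pics/t24.png

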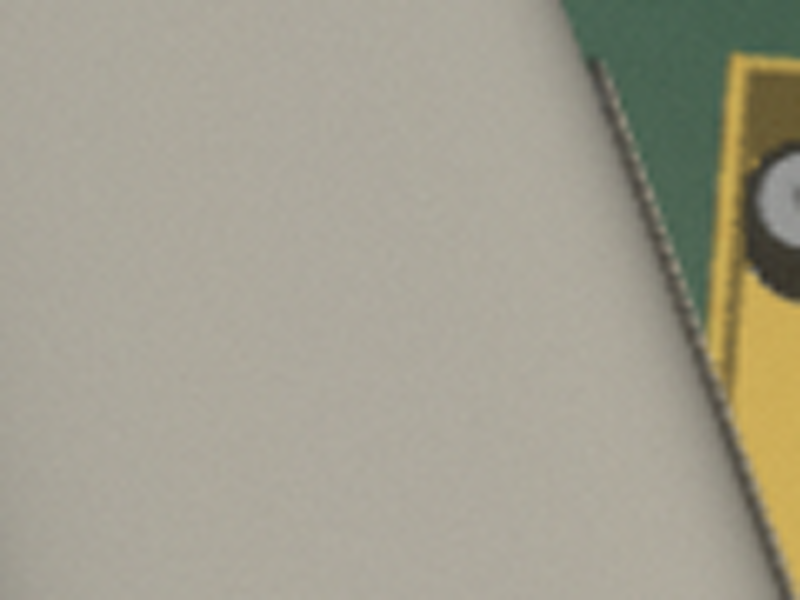

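The held case (card at scene ~(337,254)) is parallel to the twin (card at (338,288)). The rectangle fit matches the twin within about 3 mm, and the columns line up. I'll correct by 1.5 mm and lower to just above the lugs.

>>> apply_moves(targets=[0.02, -0.004, 0.006, 0, 0, 0, 0, 0.06, -0.005, 0.007, 0, 0, 0, 0, 0.1, -0.005, 0.007, 0, 0, 0, 0, 0.135, -0.005, 0.007, 0, 0, 0, 0, 0.15, -0.005, 0.007, 0, 0, 0, 0, 0.15, -0.005, 0.007, 0, 0, 0, 0, 0.15, -0.005, 0.007, 0, 0, 0, 0, 0.15, -0.005, 0.007, 0, 0, 0, 0])

```text
clock: 28.57
eef_pos: [0.6541, 0.2541, 0.0345]
tool_rot: [-0.474, 0.525, 0.474, 0.525]
ft_force: [0.4, -0.1, -1.8]
grip_width: 0.0549
```

```bash
python3 pic.py scene s25 290 220 390 295; python3 go.py .6532 .2533 .0223 84.2
python3 - <<'E'
from h import *
p=np.load('s25_p.npy').astype(int);g=p.sum(2)/3
d=np.load('s25_d.npy');P=cloud('scene',d)
M=np.zeros((480,640),np.uint8);x0,y0,x1,y1=300,230,380,310;M[y0:y1,x0:x1]=(g>145)[y0:y1,x0:x1]
k,l,s,c=cv2.connectedComponentsWithStats(M)
h=bot.get_obs()['eef_pos'][2]+.0177+.04
for i in range(1,k):
    if s[i,4]>60:
        v,u=np.nonzero(l==i);zz=P[l==i][:,2]
        for z in(h-.001,h,h+.001):
            W=onz('scene',np.c_[u,v],z)[:,:2]*1000
            print(s[i],'z',z,np.nanmedian(zz),cv2.minAreaRect(W.astype(np.float32)))
E
```

```text
t 28.62 pos [0.6543 0.2541 0.0349] phi 84.2 J [21. 43. 21. 69. -0. 27.] F [-0.7  0.3 -1.5] w 0.0547
-> ['.6532', '.2533', '.0223', '84.2'] [ 0.05   0.004 -0.004 -0.001  0.001  0.002]
[327 261  19  15 173] z 0.09155436482117882 0.09120926207408442 ((653.3591918945312, 255.07919311523438), (31.738975524902344, 50.4971809387207), 84.90653991699219)
[327 261  19  15 173] z 0.09255436482117882 0.09120926207408442 ((654.537353515625, 255.89581298828125), (31.69647789001465, 50.42955017089844), 84.90650177001953)
[327 261  19  15 173] z 0.09355436482117882 0.09120926207408442 ((655.715576171875, 256.7124938964844), (31.653976440429688, 50.36193084716797), 84.90650939941406)
```

View pics/s25.png

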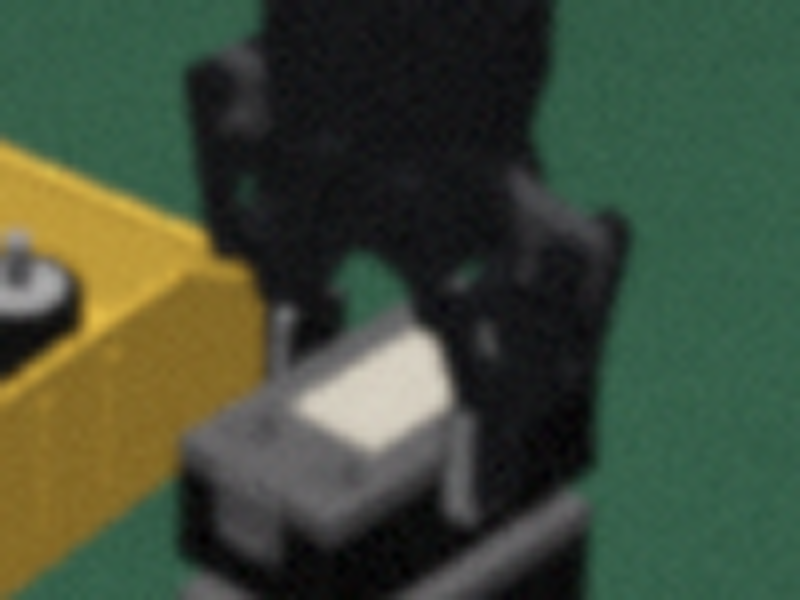

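The held case is about 1–2 mm too far toward +x and +y. I'll shift back 1 mm and lower onto the lugs slowly.

>>> apply_moves(targets=[0.005, 0.004, -0.004, 0, 0, 0, 0, 0.012, 0.005, -0.004, 0, 0, 0, 0, 0.02, 0.005, -0.004, 0, 0, 0, 0, 0.028, 0.005, -0.004, 0, 0, 0, 0, 0.034, 0.005, -0.004, 0, 0, 0, 0, 0.034, 0.005, -0.004, 0, 0, 0, 0, 0.034, 0.005, -0.004, 0, 0, 0, 0])

```text
clock: 29.2
eef_pos: [0.6523, 0.253, 0.0254]
tool_rot: [-0.474, 0.525, 0.474, 0.525]
ft_force: [-0.1, 0.5, -1.3]
grip_width: 0.0546
```

```bash
python3 go.py .6532 .2533 .0223 84.2
```

```text
t 29.20 pos [0.6523 0.253  0.0254] phi 84.2 J [21. 43. 20. 68. -0. 27.] F [-0.1  0.5 -1.3] w 0.0546
-> ['.6532', '.2533', '.0223', '84.2'] [ 0.012 -0.004  0.002 -0.001 -0.001 -0.001]
```

The base is at about 43 mm, below the lug tops, with no contact force, so the lugs are entering the recesses. Seating it.

>>> apply_moves(targets=[0.004, 0, 0, 0, 0, 0, 0, 0.008, 0, 0, 0, 0, 0, 0, 0.012, 0, 0, 0, 0, 0, 0, 0.014, 0, 0, 0, 0, 0, 0, 0.014, 0, 0, 0, 0, 0, 0])

```text
clock: 29.62
eef_pos: [0.6525, 0.2531, 0.0224]
tool_rot: [-0.474, 0.525, 0.474, 0.525]
ft_force: [-1.7, -0.2, -0.2]
grip_width: 0.0549
```

```bash
python3 go.py .6532 .2533 .0223 84.2
```

```text
t 29.62 pos [0.6525 0.2531 0.0224] phi 84.2 J [21. 43. 20. 67. -0. 27.] F [-1.7 -0.2 -0.2] w 0.0549
-> ['.6532', '.2533', '.0223', '84.2'] [ 0.    -0.003  0.001 -0.001  0.     0.   ]
```

It is seated at the expected height (0.0224 against 0.0223). Releasing and rising.

>>> apply_moves(targets=[0.002, 0, 0, 0, 0, 0, 0, 0.002, 0, 0, 0, 0, 0, 0.85, 0.002, 0, 0, 0, 0, 0, 0.85, 0.002, 0, 0, 0, 0, 0, 0.85, 0.002, 0, 0, 0, 0, 0, 0.85, -0.03, 0, 0, 0, 0, 0, 0.85, -0.1, 0, 0, 0, 0, 0, 0.85, -0.2, 0, 0, 0, 0, 0, 0.85, -0.32, 0, 0, 0, 0, 0, 0.85, -0.45, 0, 0, 0, 0, 0, 0.85, -0.55, 0, 0, 0, 0, 0, 0.85, -0.6, 0, 0, 0, 0, 0, 0.85])

```text
clock: 30.62
eef_pos: [0.6542, 0.2538, 0.1781]
tool_rot: [-0.475, 0.522, 0.473, 0.527]
ft_force: [-0.6, 1.3, 0.9]
grip_width: 0.0725
```

```bash
python3 go.py .45 .0 .2 84.2
```

```text
t 30.62 pos [0.6542 0.2538 0.1781] phi 84.2 J [21. 39. 35. 86.  0. 27.] F [-0.6  1.3  0.9] w 0.0725
-> ['.45', '.0', '.2', '84.2'] [-0.096  0.709 -1.093 -0.001  0.007  0.014]
```

>>> apply_moves(targets=[-0.1, 0.1, 0, 0, 0, 0, 0.85, -0.2, 0.22, 0.05, 0, 0, 0, 0.85, -0.25, 0.36, 0.1, 0, 0, 0, 0.85, -0.25, 0.5, 0.18, 0, 0, 0, 0.85, -0.25, 0.64, 0.26, 0, 0, 0, 0.85, -0.25, 0.78, 0.34, 0, 0, 0, 0.85, -0.25, 0.9, 0.42, 0, 0, 0, 0.85, -0.25, 1, 0.5, 0, 0, 0, 0.85, -0.25, 1, 0.56, 0, 0, 0, 0.85])

```text
clock: 31.37
eef_pos: [0.4134, 0.4198, 0.2366]
tool_rot: [-0.475, 0.523, 0.476, 0.524]
ft_force: [1.2, 0.2, -0.7]
grip_width: 0.0725
```

>>> apply_moves(targets=[0, 0.13, 0.05, 0, 0, 0, 0.85, 0, 0.26, 0.12, 0, 0, 0, 0.85, 0, 0.4, 0.18, 0, 0, 0, 0.85, 0, 0.5, 0.24, 0, 0, 0, 0.85, 0, 0.6, 0.3, 0, 0, 0, 0.85, 0, 0.7, 0.36, 0, 0, 0, 0.85, 0, 0.75, 0.4, 0, 0, 0, 0.85, 0, 0.75, 0.4, 0, 0, 0, 0.85])

```text
clock: 32.03
eef_pos: [0.2387, 0.5385, 0.2352]
tool_rot: [-0.475, 0.523, 0.476, 0.524]
ft_force: [0.7, -0.6, 0.6]
grip_width: 0.0728
```

```bash
python3 go.py; python3 pic.py scene s30 0 0 640 480; python3 pic.py top t30 0 0 640 480
python3 - <<'E'
from h import *
p=np.load('t30_p.npy').astype(int);P=cloud('top',np.load('t30_d.npy'));g=p.sum(2)/3
M=np.zeros((480,640),np.uint8);M[140:215,235:295]=(g>150)[140:215,235:295]
k,l,s,c=cv2.connectedComponentsWithStats(M);i=1+np.argmax(s[1:,4]);v,u=np.nonzero(l==i)
print('card z',np.nanmedian(P[l==i][:,2]),cv2.minAreaRect((onz('top',np.c_[u,v],.08)[:,:2]*1000).astype(np.float32)))
W=P[170:275,95:170].reshape(-1,3);W=W[W[:,2]>.02];print('housing',W.min(0),W.max(0))
cv2.imwrite('pics/t30z.png',cv2.resize(p[115:265,230:590,::-1].astype(np.uint8),None,fx=2.2,fy=2.2,interpolation=cv2.INTER_CUBIC))
# plane heights of parts
for nm,(c,r) in dict(nutrear=(443,187),nutfront=(443,209)).items(): pass
E
```

```text
t 32.03 pos [0.2387 0.5385 0.2352] phi 84.4 J [66. 24. 19. 86.  0. 72.] F [ 0.7 -0.6  0.6] w 0.0728
card z 0.07976995217474081 ((652.7183227539062, 252.10841369628906), (30.225679397583008, 50.47903060913086), 84.65363311767578)
housing [0.4521 0.4222 0.02  ] [0.6341 0.5331 0.073 ]
```

View pics/t30z.png

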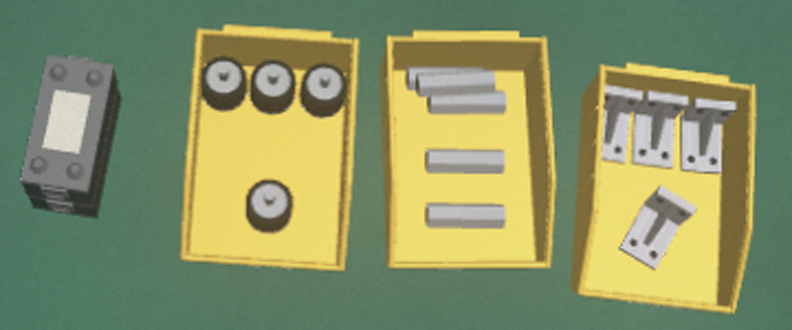

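View pics/s30.png

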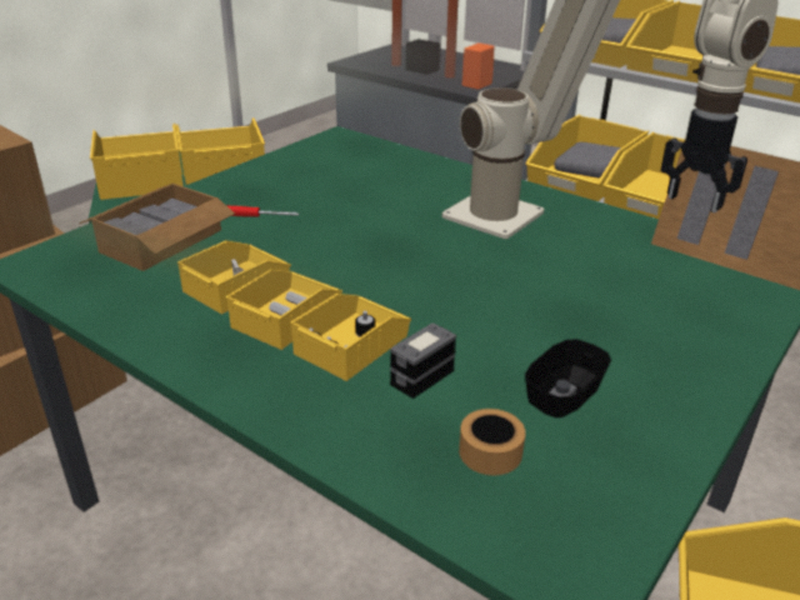

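The case card is at z = 79.8 mm (80 means locked), at (652.7, 252.1) against the twin's (652.8, 252.1). All the parts stand or lie correctly on the bare floors. The housing's extents match the first view within about 2 mm, and the arm is clear. Handing in.

Run:
```python
from workcell import bot
print(bot.get_obs()['joint_vel']); print(bot.job_done())
```

```text
[-0.03045797 -0.00467653 -0.01043634 -0.00175149 -0.00251289  0.00024906]
the job is handed in; nothing more can be done
None
```

I finished the job and handed it in at about 32 s of the 122 s allowed; the hand-in reports no verdict.

**Last camera check**
- **Buffer:** stands stud up in the buffer bin.
- **Bracket:** stands on its foot in the bracket bin, turned about 25° from the bin's axis.
- **Nuts:** both lie flat and parallel, about 50 mm apart, on bare floor in the nut bin.
- **Case:** its card measured z = 79.8 mm (80 means locked). It sits within 1 mm and about 1° of where the twin's card was before.
- **Housing:** its extents match the first picture within about 2 mm, so it was not shifted.
- **Robot:** touches nothing.

I judged the buffer, bracket and nuts from the pictures; I did not measure their tilt or height in the bins.

**What disagreed**
- **Tool height:** the finger ends sit about 25 mm above the reported tool point when shut, and about 35–40 mm when open. My first grasp was therefore too high and took the buffer by its stud instead of its body. It held and was set down upright. I corrected the height for all later grasps.
- **Cameras:** the two cameras differ by about 2–4 mm in y. I put the case between the two readings, and the lugs went in with no contact force.

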